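# Gauge two faces of a sawn gem block on a sloping squareness gauge

## Task

Gauge the teal gem block on the sloping gauge: with the block flat on the bed and against the low front ledge, slide its red-dot face against the blue stop until the brass plunger is pushed fully home. Then draw it back until the plunger springs out, turn the block a quarter turn and do the same with the yellow-dot face; finally draw it back clear of the plunger and leave it lying flat on the bed. Press gently on the stop, and leave the lamp, the gear and the jar where they are.

Things in the scene. Friction and masses are not known exactly. Their poses are not given: they have to be found in the camera images.
- block: Teal stone block, 40 x 40 mm, 44 mm high, about 0.2 kg, upright on the table at the start. Origin: centre of its underside; z up out of its top. The red dot is on its -y face, the yellow dot on its -x face (with a matching short stripe on the top edge). The other two faces are blank.
- block_center (a point): Centre of the teal block, half-way up (22 mm above its underside).
- red_dot (a point): Centre of the block's red-dot face.
- yellow_dot (a point): Centre of the block's yellow-dot face.
- bed: Sloping aluminium bed of the fixed gauge, tilted 28 degrees: it faces the robot and rises away from it. Origin: on its surface, mid-width, at the foot of the ledge. x runs up the slope, y along the ledge, z out of the surface; it reaches x = -8 to 109, y = -100 to 100 mm. Turn the block about this z.
- ledge_mid (a point): Top edge of the dark ledge at mid-width. The ledge lies along the bed's lower edge (bed x = -8 to 0 mm) and stands 7 mm proud of the bed; a block against it has its centre at bed x = 20 mm.
- rail: Dark strip (3 mm proud, bed x 81 to 89, y -97 to 7) that carries the blue stop. Origin, fixed at bed x 20, y -45, z 16 mm, is the middle of the range in which the blue stop's face may stand: firmly clamped anywhere from bed y = -59 to -31 mm, facing +y; not reported, feel or look for it. Stop: bed x 2 to 64, 26 thick, 46 high (no finger fits between it and a block pressed on it); thumbscrew foot to x 98, 25 high.
- plunger (a joint): How far the sprung brass plunger (12 mm across, 8 mm out of the stop's face, at bed x = 20, z = 16 mm) is pushed into the blue stop, m: 0 = fully out, 0.008 = fully home, level with the stop's face. Spring 2 N at the start, 6 N when home; it pushes a released block back. More than 40 N of the block on the stop and plunger is too rough.
- lamp: Purple spirit lamp, 62 mm across, 74 mm high, beyond the gauge; origin at the centre of its underside. Leave it.
- gear: Brass index gear, 50 mm across, 16 mm high, lying in front of the gauge; origin at the centre of its underside. Leave it.
- jar: Small dark jar with a red cap, 30 mm across, 42 mm high, beyond the gauge to the left; origin at the centre of its underside. Leave it.
There are look-alikes about, which are no part of the job. Of the things like the block, leave any that is brown; of the rest the smaller one is meant.

How it is judged:
By the outcome, as a careful person would: the job done as asked, in the order asked, and still so for the second after the job is handed in, with the robot touching nothing.
It also fails if it takes over 72 s, if anything falls off the work surface, if the arm or the gripper's body presses on something with over 40 N, if the wrist force passes 120 N, or if a joint passes its speed limit or range.

## Robot

A 6-joint arm with a two-finger parallel gripper is mounted at the origin on a cart in front of the work surface, level with it; the furniture and walls round the work are solid. World frame = base frame: x ahead of the robot, y to its left, z up, the work surface at z = 0. Lengths are in m, angles in rad, forces in N, time in s.
With the tool pointing down it reaches from about 0.325 to 0.775 m from the base axis. Payload 5.5 kg.
Tool frame: the origin (TCP) lies midway between the tips of the shut fingers; the grasp point (between the pads) lies 19 mm behind it (env.tcp_to_grasp is the distance from the TCP to the grasp point, in m); x points along the fingers, y is the direction in which the jaws open and shut, and the axes are right-handed (so a half turn about x gives the same grasp; the last joint's range is limited). The gripper opens to 88 mm and grips with 3 to 60 N. Pads are 20 mm wide; open, the fingers measure 115 mm over their backs; the gripper's body (75 mm by 178 mm) begins 61 mm behind the grasp point.
Start: joints at [1.158, 0.091, 1.231, -0, 1.82, -0.057], TCP at [0.209, 0.562, 0.19] pointing down, gripper open.
Joint ranges: [-2.87, 2.87], [-0.86, 2.18], [0.17, 2.46], [-1.51, 4.65], [0.06, 2.69], [-2.65, 2.65]. Speed limits (rad/s): [2.57, 2.57, 3.01, 3.14, 3.14, 3.14].

## Interface

Orientations are given as [roll, pitch, yaw] about the fixed x, y, z axes, in that order (R = Rz(yaw) Ry(pitch) Rx(roll)).
In Python, from station import env gives the robot as it stands.
- The arm moves only by the tool jog_arm, never from a script. Its argument "plan" is one flat list of numbers, 5 for each row, row after row: the shift along the world's x, y, z in mm, then the turn about the world's z in rad, then the finger opening in mm, from 0 to 87.8. A call has 1 to 5 rows; each row shifts and turns the commanded pose from where the row before left it; what a row does not reach is not made up. A row lasts 1/12 s, in which the tool goes at most 41.7 mm and 7.16 degrees, less where a joint would pass 70% of its speed; a pose out of reach is approached as far as the arm can. A call with a gripper value outside its range is refused whole. The fingers move at their own pace and stop on an object; "squeeze" is the grip in N (left out, the last holds). Time passes only in rows, so rows that do not move let the fingers close. It gives the time, the measured TCP pose, the force and the opening at its end, in the units of the state.
- env.get_obs(): the state, without advancing time (a new reading comes with each control period).
- env.snapshot(name): name is "scene" or "side" or "wrist"; returns (picture, depth): 400x640x3 uint8, blue, green, red; 400x640 float32, m along the optical axis (not along the pixel's ray), 0 where there is no reading.
- env.calibration(name): a dict with "vertical_fov" (degrees; the focal length in pixels is half the picture's height over the tangent of half this angle, whatever the lens; pixels are square), "cx", "cy" (the principal point, pixels), "extrinsics" (4x4, takes a point from camera to world coordinates). Camera axes: x right, y up, looking along -z (the intrinsics and any distortion apply to the point x, -y, -z); pixel columns grow to the right and rows downward; lengths in m; the calibration is good to about 2 mm. A picture is of the moment at which its call begins: read the wrist's pose just before it. calibration takes no time and is no camera call; for the wrist camera it gives the pose at the moment of the call.
- env.job_done(): hands the job in, once; it reports no verdict.
Trained networks look in the newest picture that a camera, given by its name, has taken for a name from the list of things; names that differ only in an ending like _2 or _b are one class to them, and where a whole thing is asked for, a point or a joint stands for the part that bears it (a point fixed in the world has none). Each returns a list of dicts, best first, with "confidence" (0 to 1); they miss things now and then, are a little off and sometimes report something else, mostly with a low value. They report only what shows in the picture. A call takes as long as a camera call. They do not tell look-alikes from the thing itself.
- env.boxes_of(camera, thing): "at" ([x, y, z] in m, in the coordinates of the camera as it stood for that picture, good to about 4 mm: the middle of the surface that is visible of it).
- env.place_of(camera, thing): "at" ([x, y, z] in m, in the coordinates of the camera as it stood for that picture, good to about 4 mm: a listed point, or the origin of a listed thing).
The state is a dict: "time_s": time; "joints": joint angles; "dq": joint speeds; "effort": joint torques, N m; "position": TCP position; "eef_rot": TCP orientation; "ft_force": force on the tool from outside, world axes, zero at the start; "torque": the same for the moment, N m; "finger_gap": opening from 0.0 (shut) to 1.0 (fully open).
Only numpy, scipy, OpenCV 4.12 (cv2) and the standard library are available. Lean on these libraries where they do the work, as an engineer would, in place of code of your own. Each camera call takes 0.05 s, during which the arm holds its last target.

## Working session

There is one attempt and no reset: what is moved stays moved. The work goes in short steps, Python scripts to look and compute and a tool call to move; the robot and the scene stay as the last step left them, time stands still between calls to the robot, and variables do not carry over. Pictures are saved under pics/ and viewed, and the job is handed in when it is done.

Besides the shell and the picture viewer there is one more tool, called after "Emit:" in YAML: its name, and indented under it one key for each argument. jog_arm: Moves the arm, as the interface text tells. Its arguments: {"type":"object","properties":{"plan":{"type":"array","items":{"type":"number"}},"squeeze":{"type":"number"}},"required":["plan"]}

```bash
ls; mkdir -p pics; cat > h.py <<'E'
import numpy as np, cv2
from station import env
def snap(n,f):
    p,d=env.snapshot(n); cv2.imwrite('pics/'+f,p); return p,d
def toW(n,a,T=None):
    T=np.array(env.calibration(n)['extrinsics']) if T is None else T
    return (T@np.r_[a,1])[:3]
E
python3 - <<'E'
from h import *
o=env.get_obs(); print(o)
for n in ['scene','side','wrist']:
    p,d=snap(n,n+'0.png'); c=env.calibration(n); print(n,{k:(np.round(v,3).tolist() if k=='extrinsics' else v) for k,v in c.items()})
    for t in ['block','bed','gear','lamp','jar','rail','ledge_mid','red_dot','yellow_dot','block_center']:
        if n=='wrist' and t not in('block','bed'):continue
        for r in env.place_of(n,t)[:4]: print(n,t,round(r['confidence'],2),np.round(toW(n,r['at']),3))
print(env.get_obs()['time_s'])
E
```

```text
pics
{'time_s': 0.0, 'joints': array([ 1.15830335e+00,  9.18571664e-02,  1.23184857e+00,  5.05604613e-06,
        1.81978608e+00, -5.67411467e-02]), 'dq': array([ 0.00073733, -0.00021995,  0.00075662, -0.00028074, -0.000408  ,
       -0.00022683]), 'effort': array([-2.02258620e-03, -4.46476901e+01, -4.06428087e+01,  6.97701448e-02,
        3.01765348e-02, -1.35804607e-04]), 'position': array([0.20886163, 0.56210575, 0.18902902]), 'eef_rot': array([-1.63011887,  1.56889716, -1.98586946]), 'ft_force': array([ 0.63366954, -0.10265602,  1.07827718]), 'torque': array([0.01729771, 0.01936937, 0.07268262]), 'finger_gap': 1.0011577133119653}
scene {'vertical_fov': 50.85339736326926, 'cx': 320.10799770063966, 'cy': 201.87105509418373, 'extrinsics': [[0.733, 0.425, -0.531, 0.025], [-0.68, 0.475, -0.558, -0.508], [0.015, 0.77, 0.638, 0.71], [0.0, 0.0, 0.0, 1.0]]}
scene block 0.85 [0.415 0.2   0.002]
scene block 0.74 [ 0.423  0.318 -0.004]
scene block 0.73 [0.522 0.13  0.   ]
scene block 0.22 [ 0.66   0.048 -0.001]
scene bed 0.7 [ 0.476 -0.111  0.038]
scene gear 0.61 [0.372 0.02  0.003]
scene la
[... 1358 characters left out ...]
d_dot 0.75 [0.415 0.29  0.024]
side red_dot 0.73 [0.404 0.184 0.022]
side red_dot 0.55 [0.537 0.12  0.021]
side red_dot 0.4 [0.398 0.214 0.022]
side yellow_dot 0.98 [0.397 0.212 0.023]
side yellow_dot 0.77 [0.396 0.325 0.03 ]
side yellow_dot 0.74 [0.507 0.12  0.021]
side yellow_dot 0.16 [0.407 0.182 0.024]
side block_center 0.94 [0.426 0.317 0.026]
side block_center 0.79 [0.519 0.136 0.025]
side block_center 0.56 [0.413 0.203 0.02 ]
wrist {'vertical_fov': 63.4742756082481, 'cx': 319.7333754157061, 'cy': 199.81733372281684, 'extrinsics': [[0.347, -0.899, -0.267, 0.137], [0.938, 0.333, 0.098, 0.59], [0.001, -0.285, 0.959, 0.385], [0.0, 0.0, 0.0, 1.0]]}
wrist block 0.57 [0.423 0.322 0.003]
1.25
```

View pics/scene0.png

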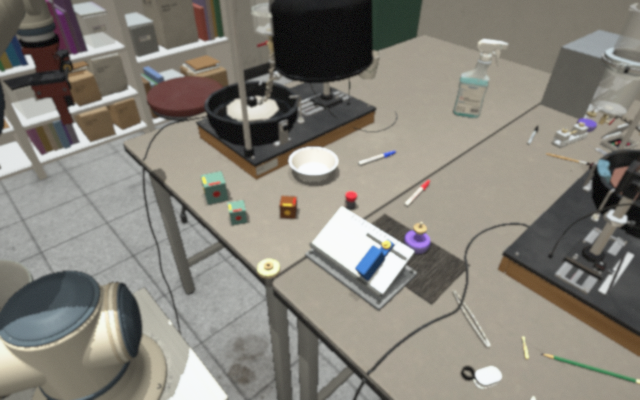

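View pics/side0.png

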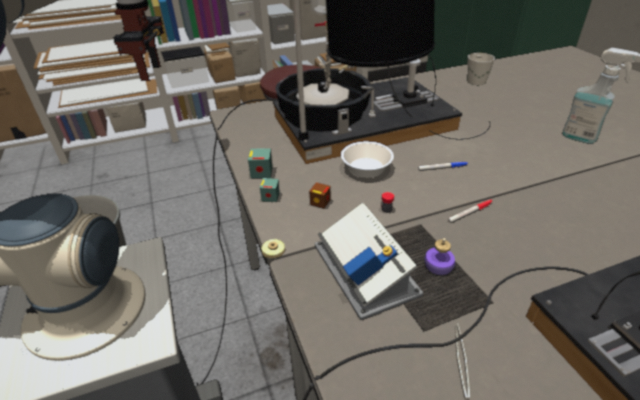

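The three images show the large teal block near (213,187) in the scene view, the small teal block at (237,211) and the brown one at (288,207). The target is therefore the small teal block, at about (0.416, 0.200). The gauge's blue stop is at about (372,262). Next I'll measure the bed plane and the block yaw.

```bash
cat >> h.py <<'E'
def cloud(n,d,T=None):
    c=env.calibration(n); T=np.array(c['extrinsics']) if T is None else T
    h,w=d.shape; f=h/2/np.tan(np.radians(c['vertical_fov'])/2)
    v,u=np.mgrid[:h,:w]
    P=np.stack([(u-c['cx'])/f*d,-(v-c['cy'])/f*d,-d],-1)
    return P@T[:3,:3].T+T[:3,3]
E
python3 - <<'E'
from h import *
for n in ['scene','side']:
    p,d=env.snapshot(n); W=cloud(n,d); np.savez('pics/%s.npz'%n,W=W,p=p)
    hsv=cv2.cvtColor(p,cv2.COLOR_BGR2HSV)
    x,y,z=W[...,0],W[...,1],W[...,2]; ok=d>0
    t=ok&(abs(x-.47)<.15)&(abs(y-.15)<.05)&(z<.01)&(z>-.02); print(n,'table z',np.median(z[t]))
    # bed plane: whitish pixels
    m=ok&(x>.46)&(x<.60)&(y>-.23)&(y<0.01)&(z>.04)&(z<.13)&(p.min(-1)>150)
    A=W[m]; 
    for _ in range(4):
        c=A.mean(0); nn=np.linalg.svd(A-c,full_matrices=False)[2][2]; nn*=np.sign(nn[2]); r=(A-c)@nn; A=A[abs(r)<.003]
    print(' bed n',nn,'tilt',np.degrees(np.arccos(nn[2])),'yaw of x axis',np.degrees(np.arctan2(-nn[1],-nn[0])),'c',c,len(A))
    rect=cv2.minAreaRect(A[:,:2].astype(np.float32)*1000); print(' rect',rect, A.min(0),A.max(0))
    # blue stop
    b=ok&(abs(hsv[...,0].astype(int)-110)<14)&(hsv[...,1]>140)&(x>.4)&(x<.65)&(y<0)&(y>-.25)
    B=W[b]; print(' blue',len(B),np.percentile(B,[2,50,98],axis=0).round(3).tolist())
    # small block top
    q=ok&(abs(x-.416)<.035)&(abs(y-.2)<.035)&(z>.038)&(z<.052)
    Q=W[q]; print(' blktop',len(Q),Q.mean(0),cv2.minAreaRect(Q[:,:2].astype(np.float32)*1000))
    for nm,cr in (('blk',(slice(170,240),slice(190,310)) if n=='scene' else (slice(140,215),slice(240,340))),('gau',(slice(200,310),slice(300,470)) if n=='scene' else (slice(195,320),slice(305,480)))):
        im=p[cr]; cv2.imwrite('pics/%s_%s.png'%(n,nm),cv2.resize(im,None,fx=4,fy=4,interpolation=cv2.INTER_CUBIC))
E
```

```text
scene table z 0.0004876272971474638
 bed n [-0.46328235 -0.01955308  0.885995  ] tilt 27.625783936339356 yaw of x axis 2.4167648677285825 c [ 0.52811197 -0.1032889   0.06570142] 3031
 rect ((525.1829223632812, -108.57962799072266), (100.35063934326172, 201.72097778320312), 2.69870662689209) [ 0.4735133  -0.21124265  0.04000217] [ 0.57886857 -0.00656729  0.09114191]
 blue 482 [[0.462, -0.175, 0.063], [0.489, -0.169, 0.089], [0.537, -0.154, 0.107]]
 blktop 201 [0.41529725 0.198241   0.04398964] ((416.9654846191406, 201.64944458007812), (43.930992126464844, 39.71157455444336), 63.023521423339844)
side table z -0.0009449761953643221
 bed n [-0.4661769  -0.02141341  0.88443234] tilt 27.818254593713228 yaw of x axis 2.629980608849894 c [ 0.53039036 -0.10559358  0.06543668] 3122
 rect ((525.7207641601562, -108.33623504638672), (98.42369842529297, 202.2740020751953), 3.1020572185516357) [ 0.47348823 -0.2111115   0.04001149] [ 0.5784694  -0.00550926  0.08977226]
 blue 814 [[0.464, -0.175, 0.054], [0.495, -0.171, 0.084], [0.548, -0.153, 0.105]]
 blktop 181 [0.41623575 0.19906378 0.04256473] ((416.9289855957031, 201.35931396484375), (44.8609619140625, 39.75996780395508), 63.59779357910156)
```

```bash
python3 - <<'E'
import cv2,numpy as np
a=[cv2.imread('pics/%s_%s.png'%(n,k)) for n in('scene','side') for k in('blk','gau')]
for i,(p,q) in enumerate(((a[0],a[2]),(a[1],a[3]))):
    h=max(p.shape[0],q.shape[0]); f=lambda m:cv2.copyMakeBorder(m,0,h-m.shape[0],0,0,cv2.BORDER_CONSTANT)
    m=np.hstack([f(p),f(q)]); s=min(800/m.shape[1],600/m.shape[0]); cv2.imwrite('pics/c%d.png'%i,cv2.resize(m,None,fx=s,fy=s))
E
```

```text
(no output)
```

View pics/c0.png

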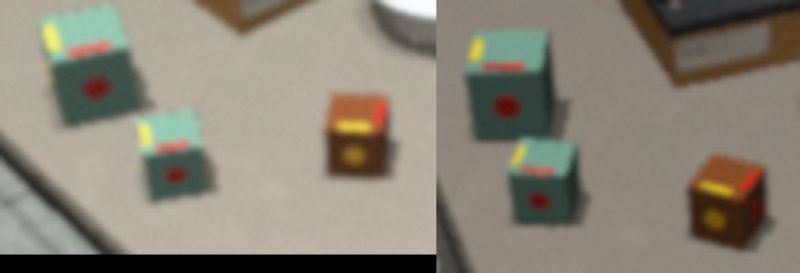

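View pics/c1.png

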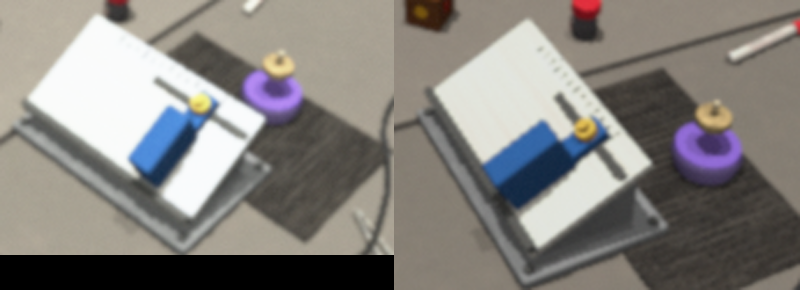

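```bash
cat >> h.py <<'E'
from scipy.spatial.transform import Rotation as Ro
def st():
    o=env.get_obs(); R=Ro.from_euler('xyz',o['eef_rot']).as_matrix()
    a=np.degrees(np.arctan2(R[1,1],R[0,1]))
    print('t',round(o['time_s'],2),'tcp mm',np.round(o['position']*1000,1),'jaw deg',round(a,2),'xaxis',np.round(R[:,0],3),'F',np.round(o['ft_force'],1),'gap',round(o['finger_gap']*88,1),'j6',round(o['joints'][5],2),'tq',np.round(o['torque'],2))
    return o,R,a
by=np.radians(2.7);O=np.array([477.,-111,38.3]);s28=np.radians(28)
def bed(x,y,z):
    h=x*np.cos(s28)-z*np.sin(s28);v=x*np.sin(s28)+z*np.cos(s28)
    return O+[h*np.cos(by)-y*np.sin(by),h*np.sin(by)+y*np.cos(by),v]
E
python3 - <<'E'
from h import *
st(); print(bed(20,40,22),bed(20,50,22))
E
```

```text
t 1.35 tcp mm [209.  562.4 190.1] jaw deg 69.61 xaxis [-0. -0. -1.] F [-0.4  0.1  0.1] gap 88.2 j6 -0.06 tq [-0.04 -0.04  0.03]
[482.43818159 -70.69908751  67.1142783 ] [481.96711708 -60.71018877  67.1142783 ]
```

Emit:
jog_arm:
  plan: [20, -36, 0, -0.11, 60, 20, -36, 0, 0, 60, 20, -36, 0, 0, 60, 20, -36, 0, 0, 60, 20, -36, 0, 0, 60]

```text
time_s: 1.77
position: [0.3094, 0.3808, 0.1901]
eef_rot: [0.995, 1.57, 0.53]
ft_force: [1.1, -0.8, -0.2]
finger_gap: 0.696
```

Emit:
jog_arm:
  plan: [20, -36, 0, 0, 60, 20, -36, 0, 0, 60, 20, -36, 0, 0, 60, 20, -36, 0, 0, 60, 20, -36, 0, 0, 60]

```text
time_s: 2.18
position: [0.4095, 0.2006, 0.1905]
eef_rot: [0.845, 1.57, 0.38]
ft_force: [0.7, -0.3, 0.3]
finger_gap: 0.683
```

Emit:
jog_arm:
  plan: [7, -1, -20, 0, 60, 0, 0, 0, 0, 60, 0, 0, 0, 0, 60]

```text
time_s: 2.43
position: [0.4154, 0.201, 0.1692]
eef_rot: [-2.487, 1.568, -2.954]
ft_force: [-0.2, 0.0, -0.2]
finger_gap: 0.68
```

```bash
python3 - <<'E'
from h import *
st(); T=np.array(env.calibration('wrist')['extrinsics'])
p,d=snap('wrist','w1.png'); W=cloud('wrist',d,T); x,y,z=[W[...,i] for i in range(3)]
for r in env.place_of('wrist','block'): print(r['confidence'],toW('wrist',r['at'],T))
q=(d>0)&(abs(x-.416)<.04)&(abs(y-.2)<.04)&(z>.038)&(z<.055)
Q=W[q]; print(len(Q),Q.mean(0),cv2.minAreaRect(Q[:,:2].astype(np.float32)*1000))
E
```

```text
t 2.43 tcp mm [415.4 201.  169.2] jaw deg 63.24 xaxis [-0.003 -0.    -1.   ] F [-0.2  0.  -0.2] gap 59.9 j6 -0.73 tq [ 0.04  0.03 -0.02]
0.83 [0.5261102  0.13761333 0.0019435 ]
0.8 [0.4210695  0.20561639 0.00272837]
0.65 [0.4215854  0.31816593 0.00133435]
1514 [0.41666298 0.20416847 0.0445941 ] ((417.6929931640625, 203.89093017578125), (39.4513053894043, 40.36817169189453), 62.50288391113281)
```

View pics/w1.png

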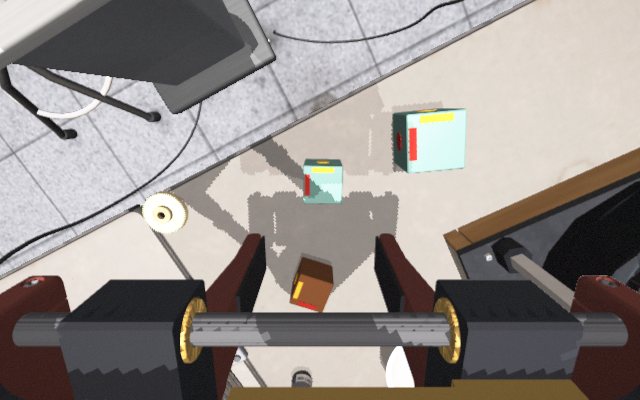

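The small teal block is at pixel (323,183), with its red stripe toward the left finger. The jaw is aligned to within 1°, so I'm descending.

Emit:
jog_arm:
  plan: [2, 1, -40, -0.01, 60, 0, 0, -40, 0, 60, 0, 0, -40, 0, 60, 0, 0, -25, 0, 60, 0, 0, -15, 0, 60]
  squeeze: 8

```text
time_s: 2.95
position: [0.4155, 0.2033, 0.007]
eef_rot: [-2.34, 1.567, -2.813]
ft_force: [0.4, -0.4, -0.5]
finger_gap: 0.683
```

Emit:
jog_arm:
  plan: [0, 0, 0, 0, 35, 0, 0, 0, 0, 35, 0, 0, 0, 0, 35, 0, 0, 0, 0, 35, 0, 0, 0, 0, 35]
  squeeze: 8

```text
time_s: 3.37
position: [0.4191, 0.2031, 0.0122]
eef_rot: [0.856, 1.568, 0.38]
ft_force: [0.6, 0.3, 0.4]
finger_gap: 0.409
```

```bash
python3 -c "
from h import *
st()"
```

```text
t 3.37 tcp mm [419.1 203.1  12.2] jaw deg 62.76 xaxis [ 0.003  0.001 -1.   ] F [0.6 0.3 0.4] gap 36.0 j6 -0.72 tq [ 0.02  0.02 -0.03]
```

Emit:
jog_arm:
  plan: [0, 0, 10, 0, 35, 0, 0, 20, 0, 35, 0, 0, 30, 0, 35, 0, 0, 0, 0, 35]

```text
time_s: 3.7
position: [0.4209, 0.2035, 0.0775]
eef_rot: [0.858, 1.561, 0.382]
ft_force: [0.4, 1.1, 0.9]
finger_gap: 0.402
```

```bash
python3 -c "
from h import *
st();snap('wrist','w2.png');snap('side','s2.png')
st()"
```

```text
t 3.7 tcp mm [420.9 203.5  77.5] jaw deg 62.73 xaxis [ 0.009  0.004 -1.   ] F [0.4 1.1 0.9] gap 35.4 j6 -0.72 tq [ 0.01 -0.03 -0.02]
t 3.8 tcp mm [419.4 202.9  72.9] jaw deg 62.73 xaxis [ 0.004  0.002 -1.   ] F [-0.   0.8 -0.2] gap 35.2 j6 -0.72 tq [ 0.03 -0.   -0.03]
```

View pics/w2.png

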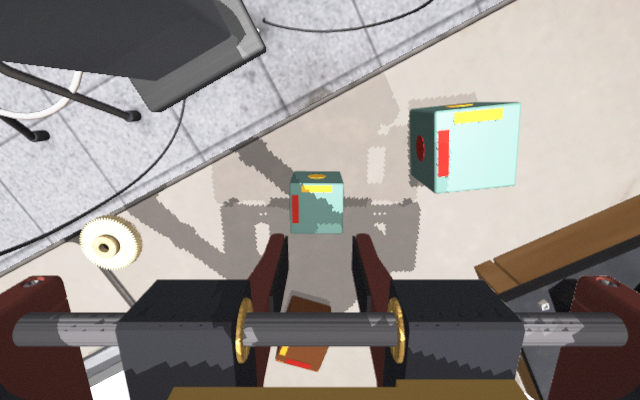

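```bash
python3 - <<'E'
from h import *
o,R,a=st(); c=env.calibration('wrist'); T=np.array(c['extrinsics'])
p,d=snap('wrist','w3.png')
f=200/np.tan(np.radians(c['vertical_fov'])/2)
for off in ([0,0,0],[0,.018,0],[0,-.018,0],[-.019,0,0]):
    P=o['position']+R@np.array(off); q=np.linalg.inv(T)@np.r_[P,1]; print(off,c['cx']+f*q[0]/-q[2],c['cy']-f*q[1]/-q[2])
W=cloud('wrist',d,T); x,y,z=[W[...,i] for i in range(3)]
q=(d>0)&(abs(x-.416)<.06)&(abs(y-.2)<.06)&(z>.038)&(z<.055)
Q=W[q]; print(len(Q),Q.mean(0),cv2.minAreaRect(Q[:,:2].astype(np.float32)*1000))
for px in [(278,240),(362,240),(317,215),(270,280)]: print(px,W[px[1],px[0]])
for n in('scene','side'):
    p,d=env.snapshot(n); W=cloud(n,d); x,y,z=[W[...,i] for i in range(3)]
    print(n,[np.round(toW(n,r['at']),3).tolist() for r in env.place_of(n,'block')])
    cv2.imwrite('pics/%s3.png'%n,p)
print(o['joints'])
E
```

```text
t 3.8 tcp mm [419.4 202.9  72.9] jaw deg 62.73 xaxis [ 0.004  0.002 -1.   ] F [-0.   0.8 -0.2] gap 35.2 j6 -0.72 tq [ 0.03 -0.   -0.03]
[0, 0, 0] 318.00127685868733 228.9270829455754
[0, 0.018, 0] 345.80216393500524 228.96002710859537
[0, -0.018, 0] 290.1952521990191 228.8941326944984
[-0.019, 0, 0] 317.8575969563126 240.8462570202531
2876 [0.41626714 0.20429058 0.04462329] ((417.2926940917969, 203.78497314453125), (40.07515335083008, 39.74205017089844), 62.326541900634766)
(278, 240) [0.40021272 0.18981795 0.11555963]
(362, 240) [0.42003126 0.22796274 0.11528051]
(317, 215) [0.41893292 0.20226863 0.04606603]
(270, 280) [0.40086507 0.19116312 0.15455772]
scene [[0.416, 0.203, 0.003], [0.422, 0.316, -0.003], [0.524, 0.129, -0.003]]
side [[0.522, 0.134, -0.001], [0.415, 0.2, 0.002], [0.427, 0.318, 0.0]]
[ 3.77544786e-01 -2.73622711e-01  1.78081207e+00  1.21927925e-05
  1.62973356e+00 -7.17243590e-01]
```

View pics/side3.png

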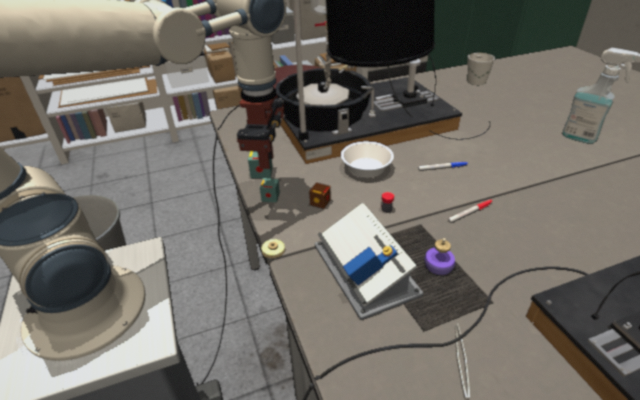

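```bash
python3 - <<'E'
from h import *
p=cv2.imread('pics/w3.png'); cv2.imwrite('pics/w3z.png',cv2.resize(p[150:350,220:420],None,fx=3,fy=3))
o,R,a=st(); T=np.array(env.calibration('wrist')['extrinsics']); print(T[:3,3]); p,d=env.snapshot('wrist'); W=cloud('wrist',d,T)
for col in(278,283,288,352,358,362):
  print(col,[(r,*(np.round(R.T@(W[r,col]-o['position'])*1000).astype(int))) for r in range(226,262,4)])
E
```

```text
t 4.05 tcp mm [417.4 202.2  69.1] jaw deg 62.74 xaxis [-0.002 -0.001 -1.   ] F [-0.6  0.5  0.5] gap 34.7 j6 -0.72 tq [ 0.06 -0.02  0.04]
[0.34915362 0.23862904 0.26450958]
278 [(226, np.int64(68), np.int64(-35), np.int64(24)), (230, np.int64(69), np.int64(-35), np.int64(28)), (234, np.int64(-35), np.int64(-21), np.int64(-11)), (238, np.int64(-40), np.int64(-21), np.int64(-11)), (242, np.int64(-45), np.int64(-20), np.int64(-11)), (246, np.int64(-50), np.int64(-19), np.int64(-11)), (250, np.int64(-55), np.int64(-19), np.int64(-11)), (254, np.int64(-56), np.int64(-19), np.int64(-10)), (258, np.int64(-61), np.int64(-18), np.int64(-10))]
283 [(226, np.int64(68), np.int64(-31), np.int64(24)), (230, np.int64(69), np.int64(-31), np.int64(28)), (234, np.int64(-36), np.int64(-18), np.int64(-11)), (238, np.int64(-41), np.int64(-18), np.int64(-11)), (242, np.int64(-43), np.int64(-18), np.int64(-10)), (246, np.int64(-46), np.int64(-17), np.int64(-9)), (250, np.int64(-53), np.int64(-17), np.int64(-10)), (254, np.int64(-53), np.int64(-17), np.int64(-8)), (258, np.int64(-54), np.int64(-17), np.int64
[... 1131 characters left out ...]
(-46), np.int64(20), np.int64(-11)), (246, np.int64(-48), np.int64(20), np.int64(-10)), (250, np.int64(-53), np.int64(20), np.int64(-10)), (254, np.int64(-56), np.int64(19), np.int64(-10)), (258, np.int64(-61), np.int64(19), np.int64(-10))]
362 [(226, np.int64(68), np.int64(38), np.int64(24)), (230, np.int64(68), np.int64(38), np.int64(28)), (234, np.int64(-36), np.int64(24), np.int64(-11)), (238, np.int64(-41), np.int64(23), np.int64(-11)), (242, np.int64(-45), np.int64(22), np.int64(-11)), (246, np.int64(-50), np.int64(22), np.int64(-11)), (250, np.int64(-55), np.int64(21), np.int64(-11)), (254, np.int64(-57), np.int64(21), np.int64(-10)), (258, np.int64(-63), np.int64(20), np.int64(-11))]
```

View pics/w3z.png

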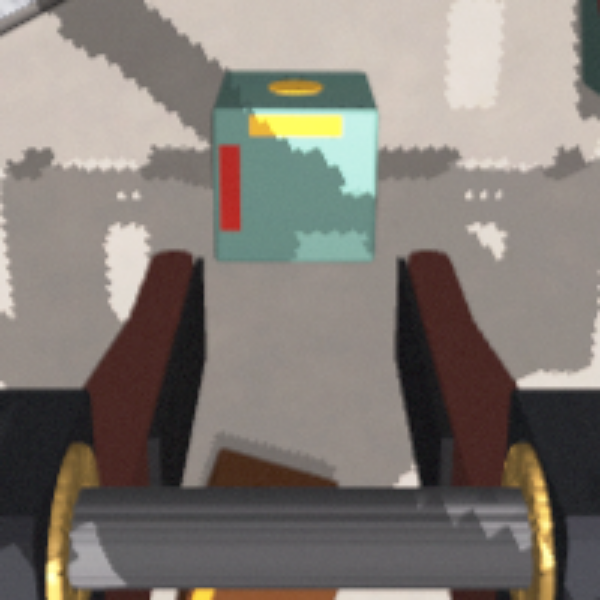

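```bash
python3 - <<'E'
from h import *
print(env.tcp_to_grasp,[a for a in dir(env) if a[0]!='_'])
o,R,a=st()
for n in('side','scene'):
    p,d=env.snapshot(n); W=cloud(n,d); L=(W-o['position'])@R*1000
    m=(d>0)&(abs(L[...,1])<60)&(abs(L[...,2])<14)&(L[...,0]<60)&(L[...,0]>-100)
    for k in range(-100,60,10):
        q=m&(L[...,0]>=k)&(L[...,0]<k+10); 
        if q.sum(): print(n,k,q.sum(),np.round(L[q].min(0)),np.round(L[q].max(0)))
    cv2.imwrite('pics/z%s.png'%n,cv2.resize(p[80:230,190:330] if n=='side' else p[120:260,160:300],None,fx=4,fy=4))
E
```

```text
0.0187 ['MotionError', 'boxes_of', 'calibration', 'get_obs', 'job_done', 'place_of', 'snapshot', 'tcp_to_grasp']
t 4.1 tcp mm [417.4 202.2  69.1] jaw deg 62.74 xaxis [-0.002 -0.001 -1.   ] F [0.8 0.7 0. ] gap 35.4 j6 -0.72 tq [-0.03  0.01  0.03]
side -90 1 [-80. -32.  10.] [-80. -32.  10.]
side -80 44 [-79. -31. -10.] [-70.  22.  12.]
side -70 42 [-70. -31. -11.] [-60.  21.  12.]
side -60 48 [-60. -31. -11.] [-50.  26.  12.]
side -50 55 [-50. -29. -11.] [-41.  24.  12.]
side -40 46 [-40. -30. -12.] [-31.  19.  12.]
side 20 119 [ 23. -23. -14.] [30. 20. 13.]
side 30 35 [ 30. -23. -13.] [ 39. -17.  13.]
side 40 40 [ 41. -25. -14.] [ 50. -17.  14.]
side 50 35 [ 50. -23. -13.] [ 60. -18.  13.]
scene -80 20 [-77. -32. -10.] [-71. -27.  11.]
scene -70 32 [-70. -32. -11.] [-61. -26.  10.]
scene -60 37 [-60. -29. -11.] [-50. -24.  12.]
scene -50 34 [-50. -30. -11.] [-41.  18.  11.]
scene -40 19 [-40. -29.  -9.] [-33. -25.  12.]
scene 20 140 [ 22. -24. -14.] [30. 19. 14.]
scene 30 37 [ 30. -23. -12.] [ 40. -19.  12.]
scene 40 34 [ 40. -24. -14.] [ 50. -18.  14.]
scene 50 37 [ 50. -23. -14.] [ 60. -19.  13.]
```

View pics/zside.png

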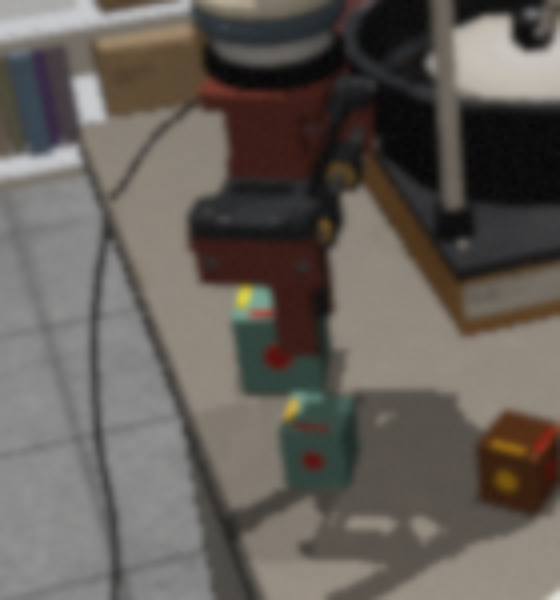

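All three cameras show the real fingertips about 33 mm above the reported TCP. The block is undisturbed, and the fingers simply closed above it. From here on I'll take tip z = reported z + 33.

Emit:
jog_arm:
  plan: [0, 1, 0, 0, 62, 0, 0, 0, 0, 62, 0, 0, 0, 0, 62, 0, 0, -30, 0, 62, 0, 0, -30, 0, 62]

```text
time_s: 4.62
position: [0.4198, 0.2042, 0.0117]
eef_rot: [0.852, 1.565, 0.376]
ft_force: [0.4, 0.5, -0.2]
finger_gap: 0.697
```

```bash
python3 - <<'E'
from h import *
o,R,a=st(); T=np.array(env.calibration('wrist')['extrinsics']); p,d=snap('wrist','w4.png'); W=cloud('wrist',d,T)
L=(W-o['position'])@R*1000
m=(d>0)&(abs(L[...,1])<60)&(abs(L[...,2])<14)&(L[...,0]<-10)&(L[...,0]>-60)
print(np.round(np.percentile(L[m],[0,1,5,95,99,100],axis=0))); print(st()[0]['position'])
E
```

```text
t 4.62 tcp mm [419.8 204.2  11.7] jaw deg 62.74 xaxis [ 0.005  0.002 -1.   ] F [ 0.4  0.5 -0.2] gap 61.3 j6 -0.72 tq [-0.   -0.07 -0.04]
[[-60. -39. -14.]
 [-59. -37. -14.]
 [-56. -33. -12.]
 [-32.  35.  12.]
 [-32.  39.  13.]
 [-30.  41.  14.]]
t 4.67 tcp mm [415.2 202.3   3.4] jaw deg 62.74 xaxis [-0.007 -0.003 -1.   ] F [-2.9 -1.6 -5.2] gap 62.1 j6 -0.72 tq [-0.09  0.06  0.01]
[0.41523586 0.20230795 0.00337432]
```

View pics/w4.png

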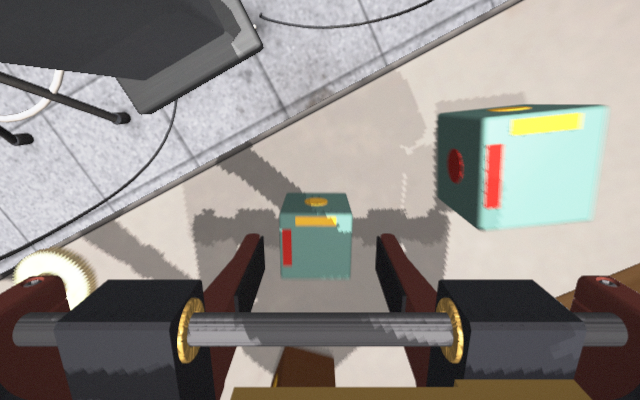

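Emit:
jog_arm:
  plan: [0, 0, -12, 0, 62, 0, 0, -12, 0, 62, 0, 0, -8, 0, 62, 0, 0, 0, 0, 35, 0, 0, 0, 0, 35]

```text
time_s: 5.08
position: [0.4182, 0.2035, -0.0215]
eef_rot: [0.796, 1.571, 0.32]
ft_force: [0.5, 1.2, 0.4]
finger_gap: 0.587
```

Emit:
jog_arm:
  plan: [0, 0, 0, 0, 35, 0, 0, 0, 0, 35, 0, 0, 0, 0, 35]

```text
time_s: 5.33
position: [0.4187, 0.2036, -0.0207]
eef_rot: [0.722, 1.569, 0.247]
ft_force: [-0.0, -0.4, 2.5]
finger_gap: 0.453
```

```bash
python3 -c "
from h import *
st();snap('wrist','w5.png')"
```

```text
t 5.33 tcp mm [418.7 203.6 -20.7] jaw deg 62.74 xaxis [ 0.002  0.    -1.   ] F [-0.  -0.4  2.5] gap 39.9 j6 -0.72 tq [-0.19  0.14  0.  ]
```

View pics/w5.png

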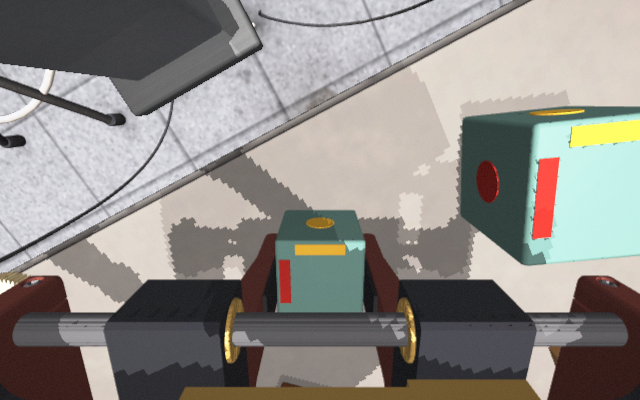

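Emit:
jog_arm:
  plan: [0, 0, 15, 0, 35, 0, 0, 30, 0, 35, 0, 0, 35, 0, 35, 0, 0, 30, 0, 35, 0, 0, 0, 0, 35]
  squeeze: 14

```text
time_s: 5.8
position: [0.421, 0.2047, 0.0953]
eef_rot: [0.873, 1.56, 0.397]
ft_force: [0.7, 0.9, -0.3]
finger_gap: 0.45
```

Emit:
jog_arm:
  plan: [5, -20, 0, 0.1, 35, 9, -34, 0, 0.1, 35, 9, -34, 0, 0.1, 35, 9, -34, 0, 0.1, 35, 9, -34, 0, 0.1, 35]

```text
time_s: 6.22
position: [0.4586, 0.0461, 0.0869]
eef_rot: [3.005, 1.57, 3.035]
ft_force: [0.6, 0.8, -2.3]
finger_gap: 0.454
```

Emit:
jog_arm:
  plan: [9, -34, 0, 0.024, 35, 9, -34, 0, 0, 35, 7, -30, 0, 0, 35, 4, -20, 0, 0, 35, 0, 0, 0, 0, 35]

```text
time_s: 6.63
position: [0.4878, -0.0741, 0.0865]
eef_rot: [-2.656, 1.569, -2.612]
ft_force: [0.7, -0.4, -2.9]
finger_gap: 0.456
```

```bash
python3 - <<'E'
from h import *
snap('side','s6.png');snap('scene','sc6.png');o,R,a=st();T=np.array(env.calibration('wrist')['extrinsics']);p,d=snap('wrist','w6.png')
np.savez('pics/w6.npz',T=T,d=d,W=cloud('wrist',d,T))
E
```

```text
t 6.73 tcp mm [487.4 -70.8  86.8] jaw deg 92.66 xaxis [-0.002  0.001 -1.   ] F [ 0.1  0.9 -2.8] gap 40.0 j6 -1.83 tq [ 0.03  0.01 -0.01]
```

View pics/w6.png

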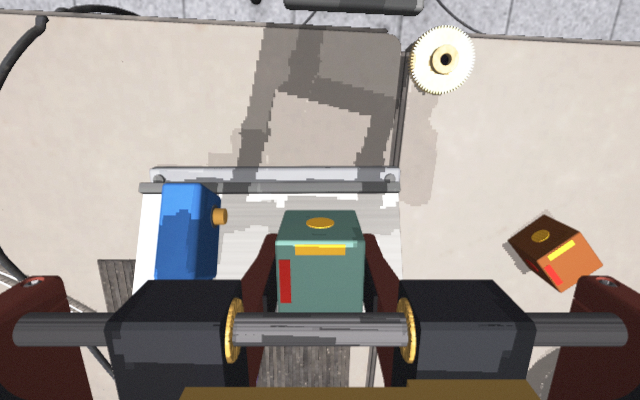

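View pics/s6.png

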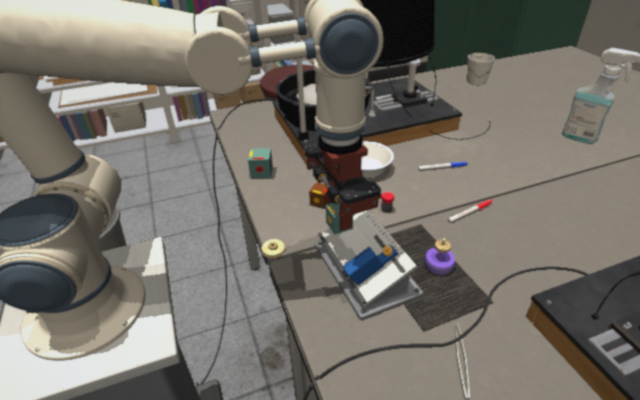

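The block is held, and the wrist view shows the stop face at column 212, the plunger tip at (224,216) and the ledge at row 187. I'll measure these.

```bash
python3 - <<'E'
from h import *
z=np.load('pics/w6.npz');W=z['W']*1000;p=cv2.imread('pics/w6.png')
ex=np.array([np.cos(s28)*np.cos(by),np.cos(s28)*np.sin(by),np.sin(s28)]);ey=np.array([-np.sin(by),np.cos(by),0]);ez=np.cross(ex,ey)
B=(W-O)@np.stack([ex,ey,ez],1)
for nm,px in dict(face=(214,230),tip=(225,217),plside=(219,216),bed1=(250,215),bed2=(380,215),bed3=(150,215),bed4=(245,240),ledge1=(240,187),ledge2=(380,187),ledge3=(150,187),stoptop=(190,220),block=(320,270)).items(): print(nm,px,np.round(B[px[1],px[0]],1),np.round(W[px[1],px[0]],1))
m=(p.min(-1)>170); m[:192]=0;m[260:]=0;m[:,:140]=0;m[:,400:]=0
m&=abs(B[...,2])<6
A=W[m];c=A.mean(0);n=np.linalg.svd(A-c,full_matrices=False)[2][2];n*=np.sign(n[2]);print('tilt',np.degrees(np.arccos(n[2])),'yaw',np.degrees(np.arctan2(-n[1],-n[0])),'bedz mean',B[m][:,2].mean(),len(A))
for cols in((140,280),(330,400)):
  for r in range(180,200,2): print(r,np.round(B[r,cols[0]+10],1),np.round(B[r,cols[1]-10],1))
E
```

```text
face (214, 230) [ 32.1 -35.8  12.8] [ 501.  -145.7   64.7]
tip (225, 217) [ 23.1 -27.6  15.8] [ 491.3 -137.9   63.1]
plside (219, 216) [ 23.  -30.6  20. ] [ 489.4 -141.1   66.7]
bed1 (250, 215) [ 19.  -13.3  -0.9] [ 494.8 -123.5   46.4]
bed2 (380, 215) [19.2 86.7  0.3] [489.7 -23.6  47.6]
bed3 (150, 215) [ 18.9 -90.8  -1.9] [ 498.8 -200.9   45.5]
bed4 (245, 240) [ 38.2 -16.2  -0.7] [ 511.8 -125.6   55.6]
ledge1 (240, 187) [ -1.2 -20.1   7.1] [ 473.6 -131.3   44. ]
ledge2 (380, 187) [-1.3 86.3  6.9] [468.6 -25.   43.8]
ledge3 (150, 187) [ -1.6 -89.3   5.2] [ 477.3 -200.4   42.2]
stoptop (190, 220) [ 29.5 -40.4  45.9] [ 483.4 -151.1   92.6]
block (320, 270) [59.3 40.4 97.5] [481.7 -70.3 152.3]
tilt 27.99839274171415 yaw 2.9680190826560566 bedz mean -0.49280028826690675 7929
180 [ -14.7 -105.   -22.6] [-14.2  -1.9 -20.9]
182 [ -5.8 -90.2   4.4] [-5.3  2.5  6.5]
184 [ -3.6 -88.8   6.7] [-3.5  2.6  7.3]
186 [ -2.3 -89.1   5.9] [-2.2  2.5  6.2]
188 [ -0.6 -88.7   6.2] [-0.5  2.7  6.8]
190 [  1.  -88.4   6.5] [0.9 2.6 6.1]
192 [  2.4 -88.7   5.7] [1.7 2.2 3.1]
194 [  2.6 -91.8  -0.4] [ 2.6  1.7 -0.2]
196 [  4.  -92.   -1.2] [ 4.2  1.8 -0.1]
198 [  5.5 -92.1  -1.7] [ 5.6  1.7 -1. ]
180 [-14.3  57.8 -21.2] [-13.4  99.7 -17.7]
182 [-5.5 56.   6. ] [-5.1 94.   7.2]
184 [-3.8 55.9  6.1] [-3.8 94.1  6.3]
186 [-1.8 55.8  8.2] [-2.  93.9  7.2]
188 [-0.4 55.8  7.5] [-0.5 93.9  6.8]
190 [ 0.9 55.9  6.3] [ 0.9 93.9  6.5]
192 [ 1.5 56.1  2.1] [ 1.8 94.5  3.4]
194 [ 2.5 56.3 -0.7] [ 2.6 95.3 -0.2]
196 [ 4.2 56.2  0. ] [ 4.2 95.2 -0.2]
198 [ 5.7 56.2 -0.3] [ 5.7 95.1 -0.3]
```

Emit:
jog_arm:
  plan: [1, 0, -20, 0, 35, 0, 0, -20, 0, 35, 0, 0, -8, 0, 35, 0, 0, 0, 0, 35, 0, 0, 0, 0, 35]
  squeeze: 4

```text
time_s: 7.2
position: [0.4887, -0.0696, 0.04]
eef_rot: [2.692, 1.57, 2.741]
ft_force: [-0.8, -0.3, -2.1]
finger_gap: 0.453
```

Emit:
jog_arm:
  plan: [0, 0, -2, 0, 35, 0, 0, -2, 0, 35, 0, 0, -2, 0, 35, 0, 0, -2, 0, 35, 0, 0, 0, 0, 35]

```text
time_s: 7.62
position: [0.4892, -0.0706, 0.0327]
eef_rot: [-0.28, 1.57, -0.232]
ft_force: [-1.5, 0.5, 0.9]
finger_gap: 0.454
```

```bash
python3 - <<'E'
from h import *
p,d=snap('side','s7.png');o,R,a=st();snap('wrist','w7.png')
cv2.imwrite('pics/s7z.png',cv2.resize(p[150:320,260:440],None,fx=3.4,fy=3.4))
E
```

```text
t 7.67 tcp mm [489.2 -70.6  32.7] jaw deg 92.76 xaxis [ 0.001 -0.    -1.   ] F [-2.4 -0.3  1.4] gap 40.1 j6 -1.83 tq [0.09 0.2  0.01]
```

View pics/w7.png

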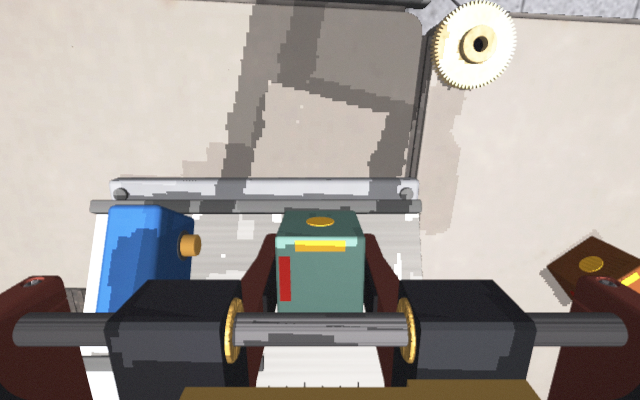

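View pics/s7z.png

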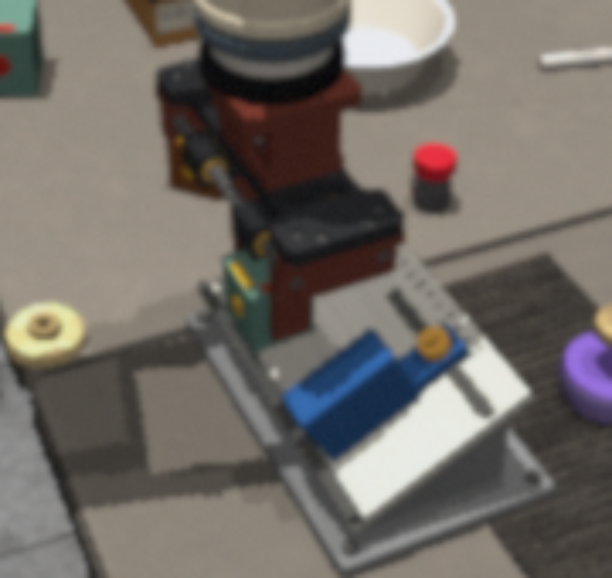

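Contact has begun, with Fz rising by about 4 N. I'll lower a little further so the block pivots in the light grip.

Emit:
jog_arm:
  plan: [0, 0, -2, 0, 35, 0, 0, -1.5, 0, 35, 0, 0, -1.5, 0, 35, 0, 0, 0, 0, 35]
  squeeze: 3

```text
time_s: 8.05
position: [0.4888, -0.0706, 0.0266]
eef_rot: [3.125, 1.57, -3.11]
ft_force: [-1.4, -0.8, -0.2]
finger_gap: 0.457
```

```bash
python3 - <<'E'
from h import *
o,R,a=st();snap('wrist','w8.png')
E
```

```text
t 8.05 tcp mm [488.8 -70.6  26.6] jaw deg 92.75 xaxis [-0.001 -0.    -1.   ] F [-1.4 -0.8 -0.2] gap 40.2 j6 -1.83 tq [0.   0.15 0.01]
```

View pics/w8.png

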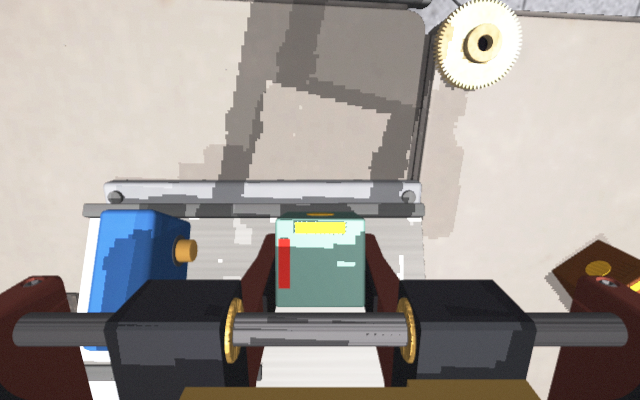

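The block has now pivoted onto the slope. I'll release it with a small gap.

Emit:
jog_arm:
  plan: [0, 0, 0, 0, 46, 0, 0, 0, 0, 52, 0, 0, 0, 0, 52, 0, 0, 0, 0, 52]

```text
time_s: 8.43
position: [0.4892, -0.0706, 0.0272]
eef_rot: [-0.169, 1.57, -0.121]
ft_force: [0.2, 0.3, -1.4]
finger_gap: 0.592
```

```bash
cat >> h.py <<'E'
ex=np.array([np.cos(s28)*np.cos(by),np.cos(s28)*np.sin(by),np.sin(s28)]);ey=np.array([-np.sin(by),np.cos(by),0]);ez=np.cross(ex,ey)
BR=np.stack([ex,ey,ez],1)
def tobed(W): return (W*1000-O)@BR
def blk(n,f=None,T=None):
    T=np.array(env.calibration(n)['extrinsics'])
    p,d=env.snapshot(n)
    if f: cv2.imwrite('pics/'+f,p)
    B=tobed(cloud(n,d,T)); h=cv2.cvtColor(p,cv2.COLOR_BGR2HSV)
    base=(d>0)&(B[...,0]>-12)&(B[...,0]<80)&(B[...,1]>-40)&(B[...,1]<110)
    teal=(abs(h[...,0].astype(int)-80)<16)&(h[...,1]>40)
    t=base&teal&(abs(B[...,2]-44)<5)
    Q=B[t]
    if len(Q)>20:
        print(n,'top n',len(Q),'mean',np.round(Q.mean(0),1),'rect',np.round(np.array(sum(map(lambda v:list(v) if hasattr(v,'__len__') else [v],cv2.minAreaRect(Q[:,:2].astype(np.float32))),[])),1),'pct',np.round(np.percentile(Q,[1,99],axis=0),1).tolist())
        c=Q.mean(0);nn=np.linalg.svd(Q-c,full_matrices=False)[2][2];print('  top normal in bed',np.round(nn*np.sign(nn[2]),3))
    else: print(n,'few',len(Q))
    return p,B
E
python3 - <<'E'
from h import *
st();blk('wrist','w9.png')
E
```

```text
t 8.43 tcp mm [489.2 -70.6  27.2] jaw deg 92.76 xaxis [ 0. -0. -1.] F [ 0.2  0.3 -1.4] gap 52.1 j6 -1.83 tq [0.04 0.   0.01]
wrist top n 4265 mean [33.1 41.9 45.1] rect [25.5 42.1 52.9 42.1 84.4] pct [[6.6, 21.0, 42.0], [44.5, 59.7, 48.5]]
  top normal in bed [ 0.182 -0.001  0.983]
```

View pics/w9.png

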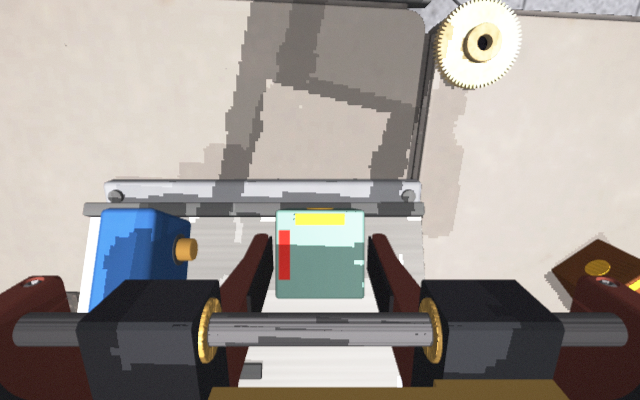

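The block has slid down and its lower edge is sitting on the ledge, with the top normal leaning about 10° uphill. I'll regrip lightly, move it up-slope and set it down again.

Emit:
jog_arm:
  plan: [0, 0, 0, 0, 35, 0, 0, 0, 0, 35, 0, 0, 0, 0, 35, 4, 0, 3, 0, 35, 6, 0.5, 4, 0, 35]
  squeeze: 4

```text
time_s: 8.9
position: [0.4986, -0.07, 0.0336]
eef_rot: [2.914, 1.569, 2.962]
ft_force: [-0.2, -0.0, -2.4]
finger_gap: 0.454
```

Emit:
jog_arm:
  plan: [4, 0, 2, 0, 35, 0, 0, 0, 0, 35, 0, 0, -2, 0, 35, 0, 0, -2, 0, 35, 0, 0, 0, 0, 35]
  squeeze: 3

```text
time_s: 9.32
position: [0.5026, -0.0701, 0.0316]
eef_rot: [-3.093, 1.57, -3.045]
ft_force: [0.3, -0.2, -0.9]
finger_gap: 0.454
```

```bash
python3 - <<'E'
from h import *
st();blk('wrist','w10.png')
E
```

```text
t 9.32 tcp mm [502.6 -70.1  31.6] jaw deg 92.76 xaxis [-0.001 -0.    -1.   ] F [ 0.3 -0.2 -0.9] gap 39.9 j6 -1.82 tq [0.   0.09 0.01]
wrist top n 6351 mean [37.7 41.6 44.2] rect [36.2 40.4 41.4 40.5  0.3] pct [[16.2, 20.8, 42.3], [54.8, 59.8, 46.0]]
  top normal in bed [ 0.042 -0.002  0.999]
```

View pics/w10.png

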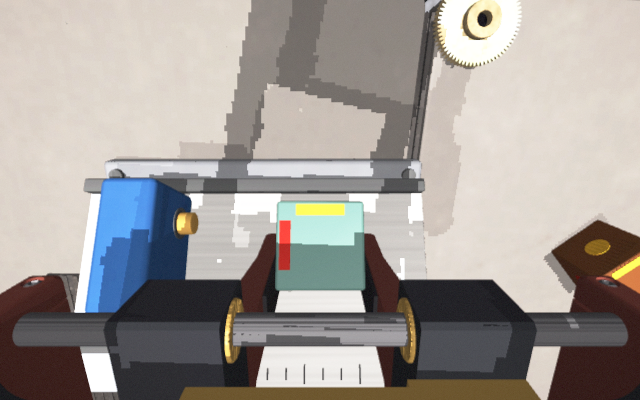

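Emit:
jog_arm:
  plan: [0, 0, -1.5, 0, 35, 0, 0, 0, 0, 35, 0, 0, 0, 0, 50, 0, 0, 0, 0, 56, 0, 0, 0, 0, 56]

```text
time_s: 9.78
position: [0.5033, -0.0701, 0.0309]
eef_rot: [-0.168, 1.57, -0.12]
ft_force: [-0.8, -0.2, 0.5]
finger_gap: 0.625
```

```bash
python3 - <<'E'
from h import *
st();blk('wrist','w11.png')
E
```

```text
t 9.78 tcp mm [503.3 -70.1  30.9] jaw deg 92.76 xaxis [ 0.001 -0.    -1.   ] F [-0.8 -0.2  0.5] gap 55.0 j6 -1.82 tq [ 0.06  0.   -0.01]
wrist top n 6347 mean [33.  41.9 43.5] rect [36.1 44.  50.5 47.   0.5] pct [[11.3, 21.0, 42.0], [50.3, 59.6, 45.0]]
  top normal in bed [-0.001 -0.002  1.   ]
```

View pics/w11.png

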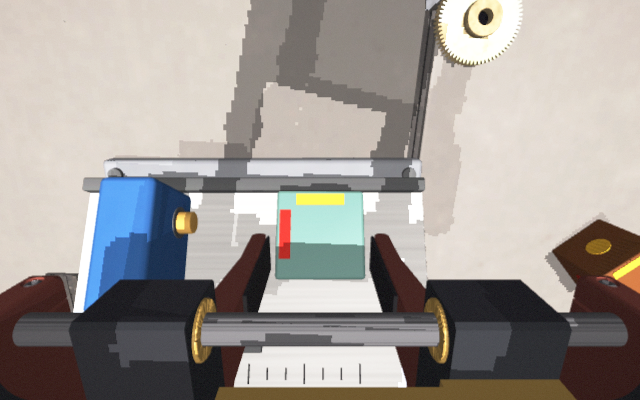

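The block lies flat and is sliding down to the ledge. I'll lift clear, shut the fingers and go round to its +y side.

Emit:
jog_arm:
  plan: [0, 0, 20, 0, 56, 0, 0, 25, 0, 56, -8, 20, 5, 0, 0, -8, 21, 0, 0, 0, -5, 0, 0, 0, 0]

```text
time_s: 10.25
position: [0.4822, -0.0267, 0.0817]
eef_rot: [0.555, 1.568, 0.605]
ft_force: [0.6, -1.1, 0.1]
finger_gap: 0.451
```

Emit:
jog_arm:
  plan: [0, 0, 0, 0, 0, 0, 0, 0, 0, 0, 0, 0, 0, 0, 0, 0, 0, 0, 0, 0]

```text
time_s: 10.58
position: [0.4821, -0.0297, 0.0803]
eef_rot: [-2.87, 1.57, -2.822]
ft_force: [0.2, 0.0, -0.0]
finger_gap: 0.143
```

```bash
python3 - <<'E'
from h import *
st();blk('wrist','w12.png')
E
```

```text
t 10.58 tcp mm [482.1 -29.7  80.3] jaw deg 92.71 xaxis [-0. -0. -1.] F [ 0.2  0.  -0. ] gap 12.6 j6 -1.75 tq [ 0.03 -0.03  0.  ]
wrist top n 3358 mean [24.4 42.6 43.4] rect [22.1 40.5 39.7 39.8  0.2] pct [[2.7, 21.4, 40.0], [41.8, 60.1, 45.0]]
  top normal in bed [0.004 0.003 1.   ]
```

View pics/w12.png

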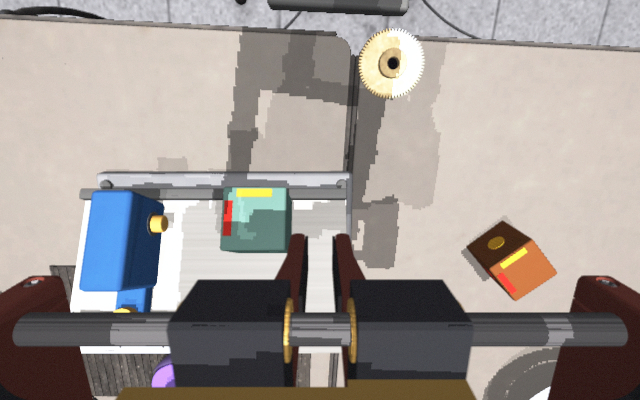

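The block is flat against the ledge with its centre at bed y = 40.5, and the stop face is at about -35.8. I'm lowering the pusher.

Emit:
jog_arm:
  plan: [0, 0, -20, 0, 0, 0, 0, -20, 0, 0, 0, 0, -13, 0, 0, 0, 0, -6, 0, 0, 0, 0, 0, 0, 0]

```text
time_s: 11.05
position: [0.4809, -0.0291, 0.0197]
eef_rot: [2.974, 1.567, 3.022]
ft_force: [-0.2, -0.2, 0.1]
finger_gap: 0.004
```

```bash
python3 - <<'E'
from h import *
o,R,a=st();p,B=blk('wrist','w13.png')
E
```

```text
t 11.05 tcp mm [480.9 -29.1  19.7] jaw deg 92.74 xaxis [-0.004  0.    -1.   ] F [-0.2 -0.2  0.1] gap 0.3 j6 -1.75 tq [ 0.    0.03 -0.09]
wrist top n 4827 mean [19.5 40.6 43.5] rect [21.7 40.4 38.6 39.9  0.5] pct [[2.7, 21.3, 41.5], [40.3, 60.1, 45.0]]
  top normal in bed [-0.002  0.004  1.   ]
```

View pics/w13.png

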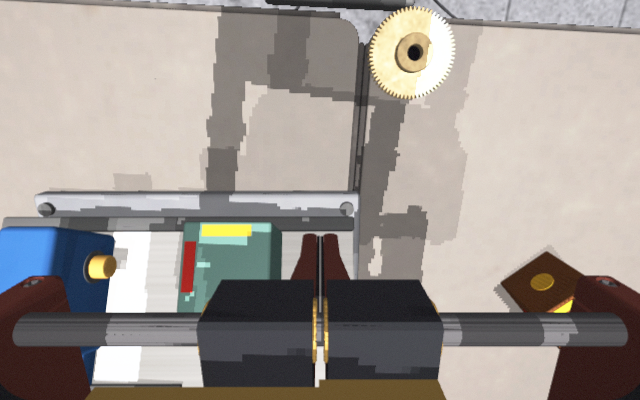

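Emit:
jog_arm:
  plan: [0.2, -5, 0, 0, 0, 0.4, -8, 0, 0, 0, 0.5, -11, 0, 0, 0, 0.5, -11, 0, 0, 0, 0.5, -11, 0, 0, 0]

```text
time_s: 11.52
position: [0.4849, -0.0761, 0.0228]
eef_rot: [0.089, 1.569, 0.137]
ft_force: [0.6, 3.3, 3.4]
finger_gap: 0.004
```

Emit:
jog_arm:
  plan: [0.2, -4, 0, 0, 0, 0, 0, 0, 0, 0]

```text
time_s: 11.68
position: [0.4844, -0.0807, 0.0218]
eef_rot: [-1.235, 1.57, -1.188]
ft_force: [0.5, 1.6, -0.2]
finger_gap: 0.006
```

```bash
python3 - <<'E'
from h import *
o,R,a=st();print(tobed(o['position']+[0,0,.052]));p,B=blk('wrist','w14.png')
E
```

```text
t 11.68 tcp mm [484.4 -80.7  21.8] jaw deg 92.64 xaxis [ 0.    -0.001 -1.   ] F [ 0.5  1.6 -0.2] gap 0.5 j6 -1.85 tq [ 0.11 -0.06  0.  ]
[24.43610401 29.92877075 27.20527365]
wrist top n 4199 mean [17.5  1.9 44.1] rect [21.8 -0.1 40.2 39.  88.8] pct [[2.7, -19.4, 42.0], [36.5, 19.9, 45.8]]
  top normal in bed [-0.014 -0.03   0.999]
```

View pics/w14.png

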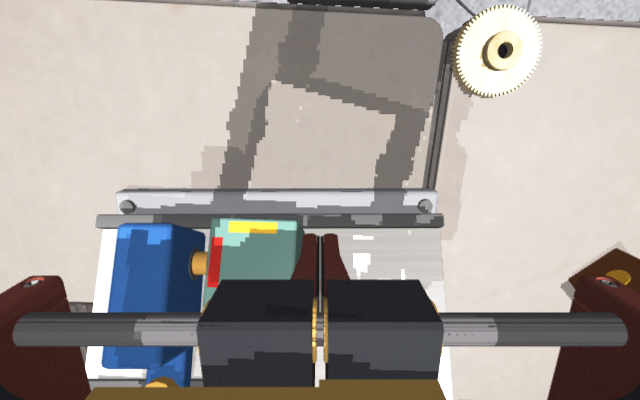

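```bash
python3 - <<'E'
from h import *
o,R,a=st(); T=np.array(env.calibration('wrist')['extrinsics']); p,d=env.snapshot('wrist'); W=cloud('wrist',d,T)
L=(W-o['position'])@R*1000
h=cv2.cvtColor(p,cv2.COLOR_BGR2HSV); red=(p[...,2]>p[...,1]*1.5)&(p[...,2]<130)
m=(d>0)&(abs(L[...,1])<40)&(L[...,2]<14)&(L[...,2]>-14)&(L[...,0]<-20)&(L[...,0]>-100)&red
for k in range(-100,-20,5):
    q=m&(L[...,0]>=k)&(L[...,0]<k+5)
    if q.sum()>3: print(k,q.sum(),np.round(np.percentile(L[q][:,1],[2,98]),1),np.round(np.median(L[q][:,2]),1))
h=cv2.resize(p[190:300,180:400],None,fx=3.6,fy=3.6);cv2.imwrite('pics/w15.png',h)
teal=(B:=tobed(W))
for r in (232,240,250,260,270): 
    print(r,[ (c,np.round(B[r,c],0).astype(int).tolist()) for c in (206,212,217,222,240,290,300)])
E
```

```text
t 11.73 tcp mm [484.1 -80.1  21.4] jaw deg 92.67 xaxis [-0. -0. -1.] F [0.5 0.8 0.5] gap 0.8 j6 -1.85 tq [ 0.11 -0.03 -0.01]
-95 11 [-1.5  2.6] -10.4
-90 25 [-1.6  2.7] -10.3
-85 69 [-10.3  10.6] -10.6
-80 291 [-10.   11.5] -10.5
-75 237 [-9.4 10.8] -10.5
-70 205 [-8.9 10.1] -10.5
-65 165 [-8.2  9.5] -10.5
-60 147 [-8.   9.3] -10.5
-55 120 [-7.7  9. ] -10.5
-50 133 [-7.8  9.2] -10.5
-45 109 [-7.9  9.1] -10.6
-40 79 [-7.6  8.9] -10.5
-35 6 [-5.   7.2] -10.5
232 [(206, [4, -35, 0]), (212, [8, -18, 43]), (217, [8, -15, 43]), (222, [8, -13, 43]), (240, [8, -5, 43]), (290, [9, 18, 45]), (300, [6, 21, 22])]
240 [(206, [9, -35, -1]), (212, [12, -17, 44]), (217, [12, -15, 44]), (222, [12, -13, 44]), (240, [12, -5, 43]), (290, [12, 18, 44]), (300, [10, 21, 21])]
250 [(206, [15, -35, 1]), (212, [17, -17, 44]), (217, [17, -15, 43]), (222, [17, -12, 44]), (240, [17, -4, 44]), (290, [17, 18, 45]), (300, [15, 21, 18])]
260 [(206, [21, -19, 44]), (212, [21, -17, 43]), (217, [21, -14, 44]), (222, [21, -12, 44]), (240, [21, -4, 43]), (290, [21, 18, 45]), (300, [21, 22, 44])]
270 [(206, [25, -19, 44]), (212, [25, -16, 44]), (217, [25, -14, 45]), (222, [25, -12, 45]), (240, [25, -4, 45]), (290, [25, 18, 45]), (300, [25, 23, 51])]
```

View pics/w15.png

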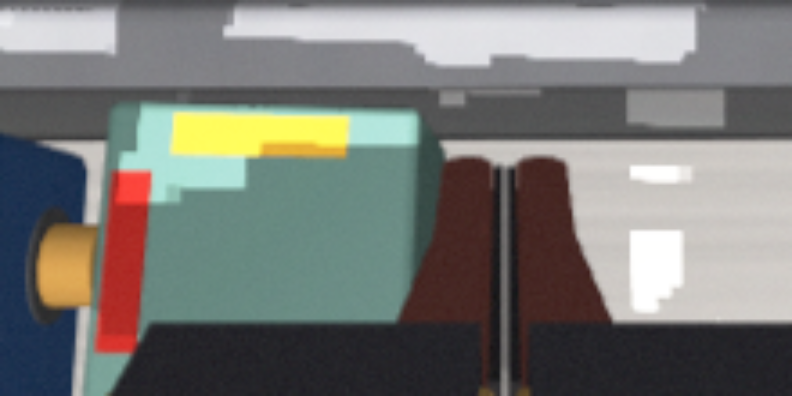

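The block leans about 1.7° forward. The finger backs widen upward, so the push lands on its top edge. I'll back off, turn the gripper a quarter turn and push with the flat side of the fingers.

Emit:
jog_arm:
  plan: [0, 4, 0, 0, 0, 0, 4, 10, 0, 0, 0, 0, 25, -0.12, 0, 0, 0, 25, -0.12, 0, 0, 0, 0, -0.12, 0]

```text
time_s: 12.2
position: [0.4867, -0.071, 0.0879]
eef_rot: [0.064, 1.563, -0.253]
ft_force: [0.3, 0.1, 1.3]
finger_gap: 0.007
```

Emit:
jog_arm:
  plan: [0, 0, 0, -0.12, 0, 0, 0, 0, -0.12, 0, 0, 0, 0, -0.12, 0, 0, 0, 0, -0.12, 0, 0, 0, 0, -0.12, 0]

```text
time_s: 12.62
position: [0.4843, -0.0705, 0.0823]
eef_rot: [-0.125, 1.57, -1.042]
ft_force: [-0.3, 0.3, 0.4]
finger_gap: 0.009
```

Emit:
jog_arm:
  plan: [0, 0, 0, -0.12, 0, 0, 0, 0, -0.12, 0, 0, 0, 0, -0.12, 0, 0, 0, 0, -0.12, 0, 0, 0, 0, -0.12, 0]

```text
time_s: 13.03
position: [0.4843, -0.0705, 0.0823]
eef_rot: [0.578, 1.57, -0.939]
ft_force: [-0.6, -0.1, 0.3]
finger_gap: 0.008
```

```bash
python3 - <<'E'
from h import *
o,R,a=st();print(tobed(o['position']+[0,0,.052]));p,B=blk('wrist','w16.png')
E
```

```text
t 13.03 tcp mm [484.3 -70.5  82.3] jaw deg 3.09 xaxis [ 0. -0. -1.] F [-0.6 -0.1  0.3] gap 0.7 j6 -0.27 tq [-0.07  0.04 -0.07]
[53.22311292 40.13360219 80.45670314]
wrist top n 356 mean [13.3 14.4 43. ] rect [20.6  5.5 18.5 46.5 42.1] pct [[3.1, -12.0, 39.4], [35.5, 22.1, 44.4]]
  top normal in bed [0.035 0.066 0.997]
```

View pics/w16.png

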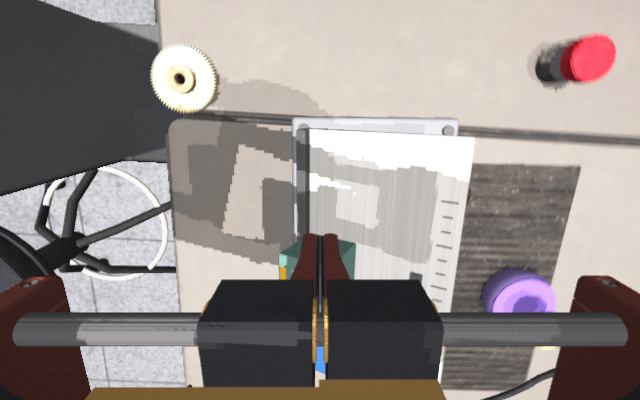

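```bash
python3 - <<'E'
from h import *
for n in('scene','side'):
    p,B=blk(n); cv2.imwrite('pics/%s17.png'%n,cv2.resize(p[200:310,300:440] if n=='scene' else p[195:320,305:455],None,fx=4,fy=4))
E
```

```text
scene top n 198 mean [22.4  0.8 43.9] rect [19.8 -2.2 39.4 36.8 87.6] pct [[1.8, -20.9, 39.7], [37.8, 17.4, 47.1]]
  top normal in bed [-0.002 -0.019  1.   ]
side top n 231 mean [22.7 -0.  42.5] rect [20.2 -0.7 39.2 41.4  0.1] pct [[1.2, -20.4, 39.6], [39.1, 18.3, 45.0]]
  top normal in bed [-0.019 -0.008  1.   ]
```

View pics/side17.png

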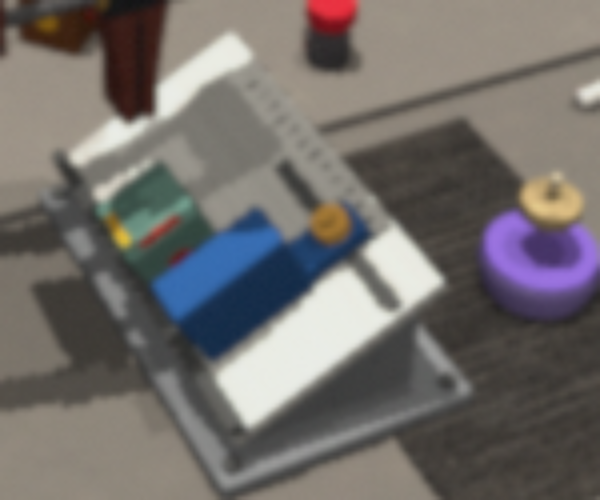

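The block has settled flat, about 16 mm of travel from the stop face. I'm lowering the flat-sided pusher.

Emit:
jog_arm:
  plan: [0, 0, -20, 0, 0, 0, 0, -22, 0, 0, 0, 0, -14, 0, 0, 0, 0, -6, 0, 0, 0, 0, 0, 0, 0]

```text
time_s: 13.6
position: [0.4832, -0.0706, 0.0181]
eef_rot: [-1.818, 1.568, 2.956]
ft_force: [0.1, 0.0, 0.1]
finger_gap: 0.004
```

Emit:
jog_arm:
  plan: [0.2, -4, 0, 0, 0, 0.2, -4, 0, 0, 0, 0.1, -2, 0, 0, 0, 0.1, -2, 0, 0, 0, 0, 0, 0, 0, 0]

```text
time_s: 14.02
position: [0.4856, -0.0834, 0.0207]
eef_rot: [1.484, 1.569, -0.028]
ft_force: [0.1, 0.8, 0.8]
finger_gap: 0.004
```

```bash
python3 - <<'E'
from h import *
o,R,a=st();print(tobed(o['position']+[0,0,.052]))
E
```

```text
t 14.02 tcp mm [485.6 -83.4  20.7] jaw deg 3.37 xaxis [ 0.002 -0.    -1.   ] F [0.1 0.8 0.8] gap 0.4 j6 -0.3 tq [ 0.1  -0.   -0.01]
[24.90612632 27.14158654 25.73078976]
```

Emit:
jog_arm:
  plan: [0.1, -2, 0, -0.011, 0, 0.1, -2, 0, 0, 0, 0.1, -2, 0, 0, 0, 0.1, -2, 0, 0, 0, 0, 0, 0, 0, 0]

```text
time_s: 14.43
position: [0.4857, -0.0904, 0.0201]
eef_rot: [2.509, 1.569, 0.986]
ft_force: [1.1, 5.7, 3.8]
finger_gap: 0.004
```

```bash
python3 - <<'E'
from h import *
o,R,a=st();print(tobed(o['position']+[0,0,.052]))
E
```

```text
t 14.43 tcp mm [485.7 -90.4  20.1] jaw deg 2.78 xaxis [ 0.001  0.002 -1.   ] F [1.1 5.7 3.8] gap 0.4 j6 -0.3 tq [ 0.83 -0.01  0.05]
[24.46096574 20.12182576 25.32592223]
```

Emit:
jog_arm:
  plan: [0.1, -1.5, 0, 0, 0, 0.1, -1.5, 0, 0, 0, 0, 0, 0, 0, 0]

```text
time_s: 14.68
position: [0.4859, -0.0929, 0.0202]
eef_rot: [2.761, 1.568, 1.239]
ft_force: [0.6, 7.2, 4.4]
finger_gap: 0.005
```

Emit:
jog_arm:
  plan: [0.1, -1.5, 0, 0, 0, 0, 0, 0, 0, 0]

```text
time_s: 14.85
position: [0.4859, -0.0941, 0.0202]
eef_rot: [2.852, 1.568, 1.33]
ft_force: [-0.4, 8.2, 5.2]
finger_gap: 0.004
```

```bash
python3 - <<'E'
from h import *
o,R,a=st();print(tobed(o['position']+[0,0,.052]))
for n in('scene','side'):
    p,B=blk(n); cv2.imwrite('pics/%s18.png'%n,cv2.resize(p[200:310,300:440] if n=='scene' else p[195:320,305:455],None,fx=4,fy=4))
E
```

```text
t 14.85 tcp mm [485.9 -94.1  20.2] jaw deg 2.81 xaxis [ 0.001  0.003 -1.   ] F [-0.4  8.2  5.2] gap 0.3 j6 -0.31 tq [ 1.21  0.12 -0.01]
[24.50639668 16.44780521 25.40058413]
scene top n 193 mean [ 22.7 -12.6  43.7] rect [ 19.4 -15.9  37.3  40.2   2.3] pct [[2.7, -35.2, 40.6], [37.7, 3.2, 46.9]]
  top normal in bed [-0.017  0.006  1.   ]
side top n 218 mean [ 23.  -14.   42.8] rect [ 20.1 -16.   39.1  38.9  89.2] pct [[1.3, -35.3, 40.4], [38.9, 3.2, 45.2]]
  top normal in bed [-0.004  0.01   1.   ]
```

View pics/side18.png

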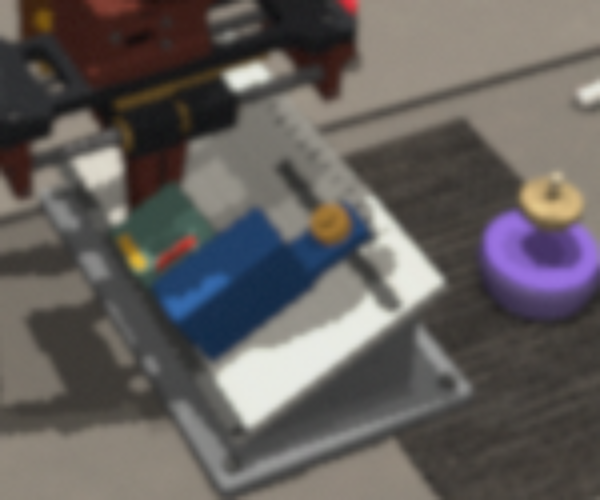

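Emit:
jog_arm:
  plan: [0.1, -1.2, 0, 0, 0, 0, 0, 0, 0, 0]

```text
time_s: 15.12
position: [0.486, -0.0951, 0.0202]
eef_rot: [2.929, 1.568, 1.408]
ft_force: [-0.8, 9.6, 4.4]
finger_gap: 0.006
```

Emit:
jog_arm:
  plan: [0.1, -1.2, 0, 0, 0, 0, 0, 0, 0, 0]

```text
time_s: 15.28
position: [0.486, -0.0954, 0.0202]
eef_rot: [3.033, 1.566, 1.512]
ft_force: [-1.2, 11.7, 6.6]
finger_gap: 0.009
```

Emit:
jog_arm:
  plan: [0.1, -1.2, 0, 0, 0, 0, 0, 0, 0, 0]

```text
time_s: 15.45
position: [0.486, -0.0953, 0.0202]
eef_rot: [3.113, 1.564, 1.592]
ft_force: [-2.3, 16.2, 6.5]
finger_gap: 0.007
```

```bash
python3 - <<'E'
from h import *
o,R,a=st();print(tobed(o['position']+[0,0,.052]))
E
```

```text
t 15.45 tcp mm [486.  -95.3  20.2] jaw deg 2.88 xaxis [-0.     0.007 -1.   ] F [-2.3 16.2  6.5] gap 0.6 j6 -0.32 tq [ 2.32  0.39 -0.01]
[24.4812662  15.22261134 25.42725003]
```

Emit:
jog_arm:
  plan: [0, -0.8, 0, 0, 0, 0, 0, 0, 0, 0, 0, 0, 0, 0, 0]

```text
time_s: 15.7
position: [0.4859, -0.0953, 0.0203]
eef_rot: [3.115, 1.562, 1.595]
ft_force: [-2.4, 20.0, 7.7]
finger_gap: 0.011
```

```bash
python3 - <<'E'
from h import *
o,R,a=st();print(tobed(o['position']+[0,0,.052]))
for n in('scene','side'):
    p,B=blk(n); cv2.imwrite('pics/%s19.png'%n,cv2.resize(p[210:300,310:410] if n=='scene' else p[220:300,315:405],None,fx=6,fy=6,interpolation=cv2.INTER_CUBIC))
E
```

```text
t 15.7 tcp mm [485.9 -95.3  20.3] jaw deg 2.91 xaxis [-0.     0.008 -1.   ] F [-2.4 20.   7.7] gap 1.0 j6 -0.32 tq [ 2.72  0.44 -0.01]
[24.4962428  15.29557221 25.45740496]
scene top n 195 mean [ 22.4 -14.1  43.9] rect [ 19.  -18.1  37.2  38.9   2.6] pct [[1.6, -36.5, 41.1], [37.5, 0.8, 47.0]]
  top normal in bed [-0.003  0.003  1.   ]
side top n 216 mean [ 23.2 -14.9  42.9] rect [ 19.6 -17.6  38.4  38.1   1.2] pct [[1.3, -36.2, 40.4], [38.7, 0.8, 45.7]]
  top normal in bed [-0.008 -0.     1.   ]
```

View pics/scene19.png

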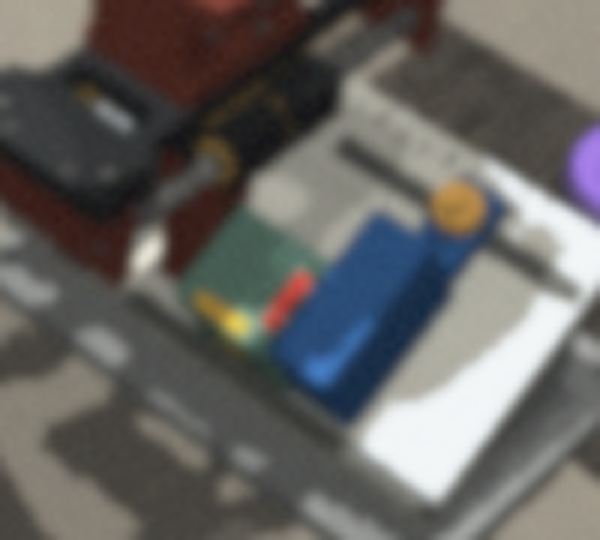

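The block is flush on the stop: position stalled and force rose to 20 N. The plunger is home, so I'm backing off gradually.

Emit:
jog_arm:
  plan: [-0.2, 4, 0, 0, 0, -0.1, 3, 0, 0, 0, -0.1, 3, 0, 0, 0, -0.1, 3, 0, 0, 0, -0.2, 4, 0, 0, 0]

```text
time_s: 16.22
position: [0.4849, -0.0834, 0.0193]
eef_rot: [-0.773, 1.57, -2.297]
ft_force: [0.3, 0.3, 0.6]
finger_gap: 0.009
```

```bash
python3 - <<'E'
from h import *
o,R,a=st();print(tobed(o['position']+[0,0,.052]))
for n in('scene','side'):
    p,B=blk(n); cv2.imwrite('pics/%s20.png'%n,cv2.resize(p[210:300,310:410] if n=='scene' else p[220:300,315:405],None,fx=6,fy=6,interpolation=cv2.INTER_CUBIC))
E
```

```text
t 16.22 tcp mm [484.9 -83.4  19.3] jaw deg 2.71 xaxis [-0.001 -0.001 -1.   ] F [0.3 0.3 0.6] gap 0.8 j6 -0.29 tq [-0.    0.06  0.01]
[23.6368607  27.22028962 24.80272535]
scene top n 204 mean [22.4 -8.4 43.7] rect [ 20.4 -11.5  41.7  35.5  86. ] pct [[1.9, -30.5, 40.6], [37.3, 8.0, 46.8]]
  top normal in bed [-0.006 -0.018  1.   ]
side top n 244 mean [22.2 -9.3 42.5] rect [ 20.  -10.4  41.1  39.1  89.5] pct [[1.2, -29.9, 39.5], [38.6, 9.3, 45.0]]
  top normal in bed [-0.019 -0.022  1.   ]
```

View pics/scene20.png

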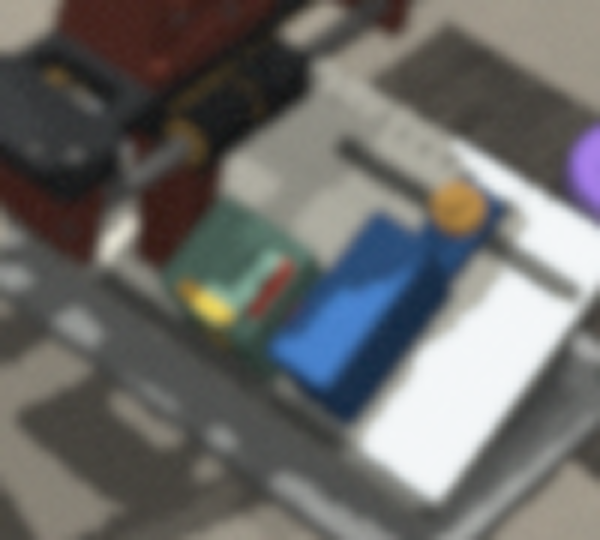

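The plunger has sprung the block back to a centre near y = -9. Next I'll straddle it along the slope direction, grip lightly near its top edges and draw it back.

Emit:
jog_arm:
  plan: [0, 0, 30, 0, 0, 0, 0, 30, 0, 66, -2, -18, 6, 0, 66, -2, -18, 0, 0, 66, 0, 0, 0, 0, 66]

```text
time_s: 16.73
position: [0.4814, -0.1216, 0.0867]
eef_rot: [0.543, 1.568, -0.982]
ft_force: [-0.3, 0.0, 0.0]
finger_gap: 0.269
```

Emit:
jog_arm:
  plan: [0, 0, 0, 0, 66, 0, 0, -15, 0, 66, 0, 0, -15, 0, 66, 0, 0, -10, 0, 66, 0, 0, 0, 0, 66]

```text
time_s: 17.15
position: [0.4794, -0.1178, 0.0423]
eef_rot: [-1.968, 1.565, 2.793]
ft_force: [0.0, 0.1, -0.2]
finger_gap: 0.65
```

```bash
python3 - <<'E'
from h import *
o,R,a=st();
for n in('wrist','side'):
    p,B=blk(n,'%s21.png'%n)
cv2.imwrite('pics/side21z.png',cv2.resize(p[195:320,305:455],None,fx=4,fy=4,interpolation=cv2.INTER_CUBIC))
E
```

```text
t 17.15 tcp mm [ 479.4 -117.8   42.3] jaw deg 2.78 xaxis [-0.005  0.002 -1.   ] F [ 0.   0.1 -0.2] gap 57.2 j6 -0.36 tq [-0.03  0.06 -0.03]
wrist top n 4261 mean [26.3 -4.6 43.1] rect [28.5 -8.2 66.4 40.9  0.4] pct [[3.9, -26.8, 39.4], [42.3, 11.9, 44.5]]
  top normal in bed [0.012 0.013 1.   ]
side top n 231 mean [ 22.8 -10.5  42.5] rect [ 31.  -12.9  39.3  57.7  84.5] pct [[1.8, -30.5, 39.4], [38.4, 7.3, 44.8]]
  top normal in bed [-0.003 -0.028  1.   ]
```

View pics/side21z.png

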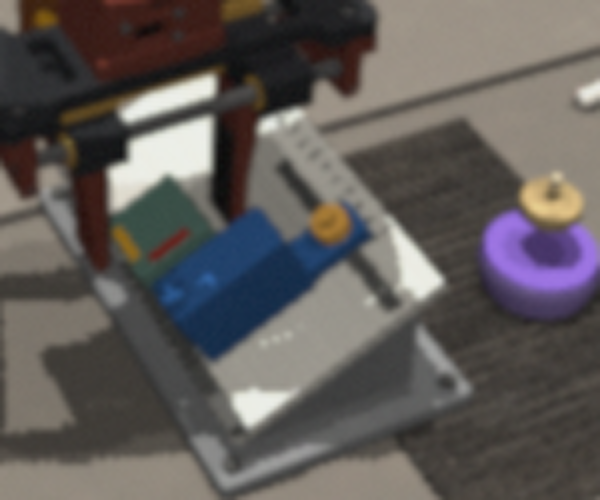

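View pics/wrist21.png

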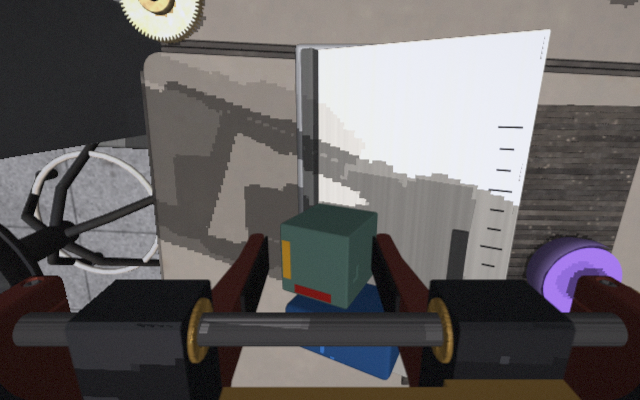

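Emit:
jog_arm:
  plan: [1, 0, -1, 0, 55, 0, 0, 0, 0, 42, 0, 0, 0, 0, 30, 0, 0, 0, 0, 30, 0, 0, 0, 0, 30]
  squeeze: 6

```text
time_s: 17.67
position: [0.4812, -0.1191, 0.0452]
eef_rot: [-1.524, 1.569, -3.047]
ft_force: [-5.3, -0.1, 4.0]
finger_gap: 0.487
```

```bash
python3 - <<'E'
from h import *
o,R,a=st();p,B=blk('wrist','w22.png')
E
```

```text
t 17.67 tcp mm [ 481.2 -119.1   45.2] jaw deg 2.74 xaxis [-0.002 -0.    -1.   ] F [-5.3 -0.1  4. ] gap 42.8 j6 -0.36 tq [-0.09  1.08  0.  ]
wrist top n 4104 mean [26.3 -4.7 43.1] rect [29.3 -8.1 53.  40.7  0.1] pct [[4.0, -26.9, 39.4], [42.2, 11.8, 44.5]]
  top normal in bed [0.016 0.011 1.   ]
```

View pics/w22.png

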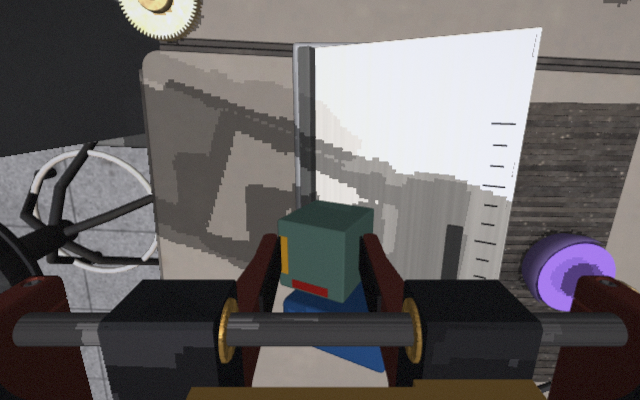

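Emit:
jog_arm:
  plan: [-0.1, 3, 0, 0, 30, -0.2, 5, 0, 0, 30, -0.3, 6, 0, 0, 30, -0.3, 6, 0, 0, 30, 0, 0, 0, 0, 30]

```text
time_s: 18.13
position: [0.4812, -0.099, 0.0457]
eef_rot: [0.225, 1.569, -1.298]
ft_force: [-3.7, -1.7, 6.4]
finger_gap: 0.485
```

```bash
python3 - <<'E'
from h import *
o,R,a=st();p,B=blk('wrist','w23.png')
E
```

```text
t 18.13 tcp mm [481.2 -99.   45.7] jaw deg 2.76 xaxis [ 0.    -0.001 -1.   ] F [-3.7 -1.7  6.4] gap 42.7 j6 -0.32 tq [-0.36  0.87  0.03]
wrist top n 4124 mean [27.3 15.4 43.1] rect [29.6 12.1 40.6 52.7 89.1] pct [[5.0, -6.6, 39.4], [43.4, 31.9, 44.6]]
  top normal in bed [0.015 0.013 1.   ]
```

View pics/w23.png

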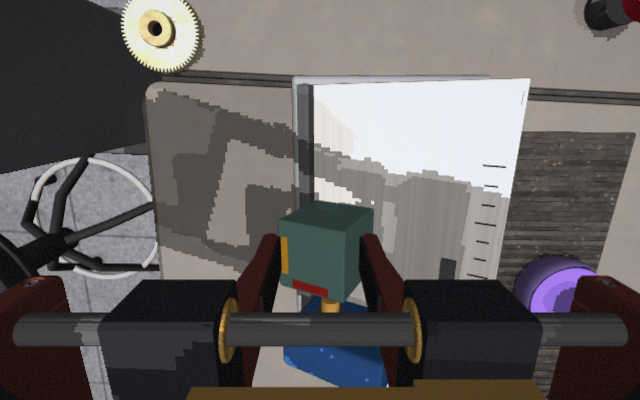

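The drag works, and the plunger is visible and sprung out. I'll draw further to bed y of about 40.

Emit:
jog_arm:
  plan: [-0.3, 7, 0, 0, 30, -0.3, 7, 0, 0, 30, -0.3, 7, 0, 0, 30, -0.3, 7, 0, 0, 30, 0, 0, 0, 0, 30]

```text
time_s: 18.6
position: [0.4788, -0.0705, 0.0472]
eef_rot: [-1.442, 1.569, -2.964]
ft_force: [-11.7, -0.7, 15.9]
finger_gap: 0.609
```

Emit:
jog_arm:
  plan: [0, 0, 0, 0, 50, 0, 0, 0, 0, 66, 0, 0, 0, 0, 66, 0, 0, 20, 0, 66, 0, 0, 25, 0.12, 56]

```text
time_s: 19.02
position: [0.4788, -0.0702, 0.0877]
eef_rot: [-2.167, 1.566, 2.713]
ft_force: [0.2, 0.1, 0.6]
finger_gap: 0.706
```

Emit:
jog_arm:
  plan: [0, 0, 0, 0.12, 56, 0, 0, 0, 0.12, 56, 0, 0, 0, 0.12, 56, 0, 0, 0, 0.12, 56, 0, 0, 0, 0.12, 56]

```text
time_s: 19.43
position: [0.4804, -0.0706, 0.0895]
eef_rot: [1.709, 1.57, 0.912]
ft_force: [0.0, -0.0, -1.4]
finger_gap: 0.636
```

Emit:
jog_arm:
  plan: [0, 0, 0, 0.12, 56, 0, 0, 0, 0.12, 56, 0, 0, 0, 0.12, 56, 0, 0, 0, 0.12, 56, 0, 0, 0, 0.12, 56]

```text
time_s: 19.85
position: [0.4804, -0.0705, 0.0894]
eef_rot: [1.307, 1.57, 1.111]
ft_force: [-0.8, 0.3, -0.1]
finger_gap: 0.638
```

Emit:
jog_arm:
  plan: [0, 0, 0, 0.12, 56, 0, 0, 0, 0.12, 56, 0, 0, 0, 0, 56]

```text
time_s: 20.1
position: [0.4804, -0.0706, 0.0895]
eef_rot: [0.988, 1.57, 1.03]
ft_force: [-0.3, 0.2, -0.1]
finger_gap: 0.633
```

```bash
python3 - <<'E'
from h import *
o,R,a=st();p,B=blk('wrist','w24.png')
E
```

```text
t 20.1 tcp mm [480.4 -70.6  89.5] jaw deg 92.4 xaxis [ 0.     0.001 -1.   ] F [-0.3  0.2 -0.1] gap 55.7 j6 -1.83 tq [ 0.02  0.01 -0.05]
wrist top n 2695 mean [22.7 14.  43.5] rect [22.1 10.4 39.6 39.4  0.1] pct [[2.5, -8.6, 41.8], [41.8, 30.0, 45.0]]
  top normal in bed [-0.     0.001  1.   ]
```

View pics/w24.png

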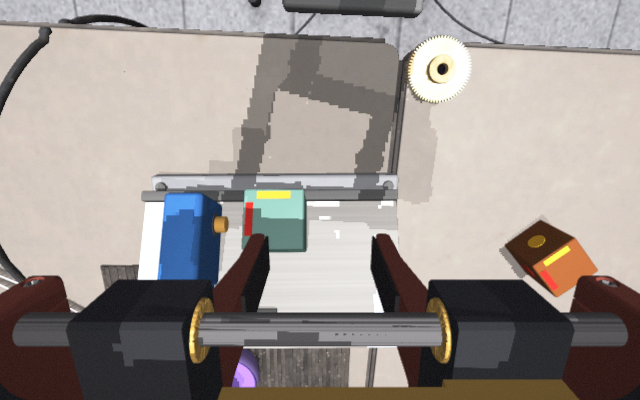

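The grip slipped during the second drag. Even so, the block is flat on the ledge at y = 10.6, and 18 mm clear of the plunger, which leaves room for a finger (about 9 mm thick). I'll grip it across the y faces.

Emit:
jog_arm:
  plan: [0.5, -15, 0, 0.005, 48, 0.5, -14.6, 0, 0, 48, 0, 0, 0, 0, 48, 0, 0, -20, 0, 48, 0, 0, -15, 0, 48]

```text
time_s: 20.57
position: [0.4817, -0.1004, 0.0546]
eef_rot: [0.133, 1.569, 0.172]
ft_force: [0.2, 1.3, -0.1]
finger_gap: 0.549
```

```bash
python3 - <<'E'
from h import *
o,R,a=st();p,B=blk('wrist','w25.png')
E
```

```text
t 20.57 tcp mm [ 481.7 -100.4   54.6] jaw deg 92.2 xaxis [ 0.002  0.    -1.   ] F [ 0.2  1.3 -0.1] gap 48.3 j6 -1.88 tq [ 0.03 -0.03 -0.01]
wrist top n 4170 mean [23.6 12.  43.5] rect [21.3  8.6 43.1 39.  89.8] pct [[2.5, -8.9, 42.0], [40.6, 29.6, 45.0]]
  top normal in bed [-0.004 -0.003  1.   ]
```

View pics/w25.png

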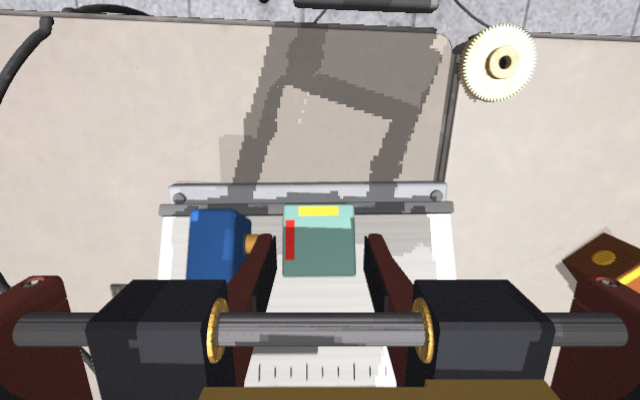

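Emit:
jog_arm:
  plan: [0, 0, -15, 0.01, 48, 0, 0, -10, 0, 48, 0, 0, -5, 0, 48, 0, 0, 0, 0, 35, 0, 0, 0, 0, 35]
  squeeze: 10

```text
time_s: 21.03
position: [0.481, -0.1004, 0.0247]
eef_rot: [2.877, 1.57, 2.929]
ft_force: [0.3, -0.6, -2.0]
finger_gap: 0.456
```

Emit:
jog_arm:
  plan: [0, 0, 0, 0, 35, 0.5, 0, 4, 0, 35, 0.5, 0, 8, 0, 35, 0, 1, 20, 0, 35, 0, 5, 30, 0, 35]

```text
time_s: 21.45
position: [0.4805, -0.0945, 0.0853]
eef_rot: [2.89, 1.566, 2.941]
ft_force: [1.0, 0.0, -2.7]
finger_gap: 0.457
```

```bash
python3 - <<'E'
from h import *
o,R,a=st();p,B=blk('wrist','w26.png')
E
```

```text
t 21.45 tcp mm [480.5 -94.5  85.3] jaw deg 92.94 xaxis [-0.005  0.001 -1.   ] F [ 1.   0.  -2.7] gap 40.2 j6 -1.89 tq [ 0.02  0.   -0.  ]
wrist few 0
```

View pics/w26.png

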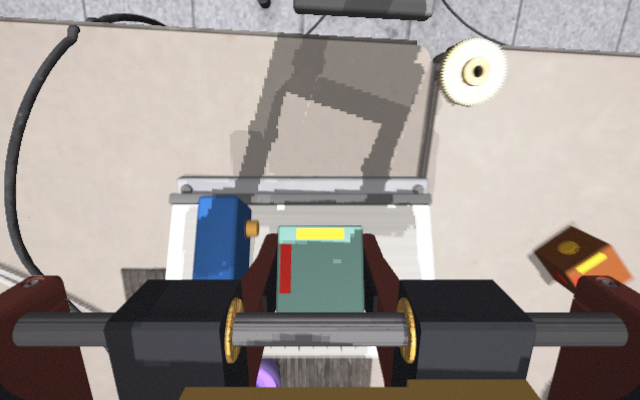

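Emit:
jog_arm:
  plan: [-5, 25, 5, 0, 35, -11, 38, 0, 0, 35, -11, 38, 0, 0, 35, -11, 38, 0, 0, 35, -8, 36, 0, 0, 35]

```text
time_s: 21.92
position: [0.4356, 0.082, 0.0929]
eef_rot: [0.194, 1.569, 0.245]
ft_force: [1.2, 0.6, -2.6]
finger_gap: 0.458
```

Emit:
jog_arm:
  plan: [-4, 19, -10, 0, 35, 0, 0, -30, 0, 35, 0, 0, -30, 0, 35, 0, 0, -20, 0, 35, 0, 0, 0, 0, 35]
  squeeze: 6

```text
time_s: 22.33
position: [0.4292, 0.0993, -0.0025]
eef_rot: [-3.049, 1.564, -2.996]
ft_force: [-0.5, 0.1, -3.3]
finger_gap: 0.456
```

```bash
python3 - <<'E'
from h import *
o,R,a=st();snap('wrist','w27.png')
E
```

```text
t 22.33 tcp mm [429.2  99.3  -2.5] jaw deg 93.02 xaxis [-0.007 -0.001 -1.   ] F [-0.5  0.1 -3.3] gap 40.2 j6 -1.47 tq [ 0.07  0.02 -0.01]
```

View pics/w27.png

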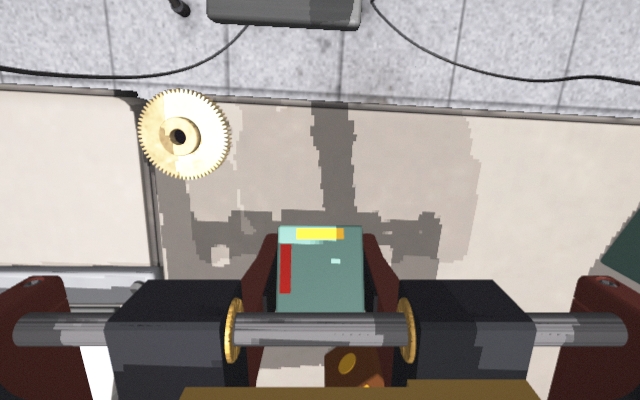

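Emit:
jog_arm:
  plan: [0, 0, -8, 0, 35, 0, 0, -5, 0, 35, 0, 0, -3, 0, 35, 0, 0, -2, 0, 35, 0, 0, 0, 0, 35]
  squeeze: 3

```text
time_s: 22.8
position: [0.4334, 0.0995, -0.015]
eef_rot: [0.051, 1.568, 0.103]
ft_force: [2.5, -0.2, 0.7]
finger_gap: 0.456
```

```bash
python3 - <<'E'
from h import *
o,R,a=st();snap('wrist','w28.png')
E
```

```text
t 22.8 tcp mm [433.4  99.5 -15. ] jaw deg 92.97 xaxis [ 0.003  0.    -1.   ] F [ 2.5 -0.2  0.7] gap 40.1 j6 -1.47 tq [-0.04 -0.26 -0.04]
```

View pics/w28.png

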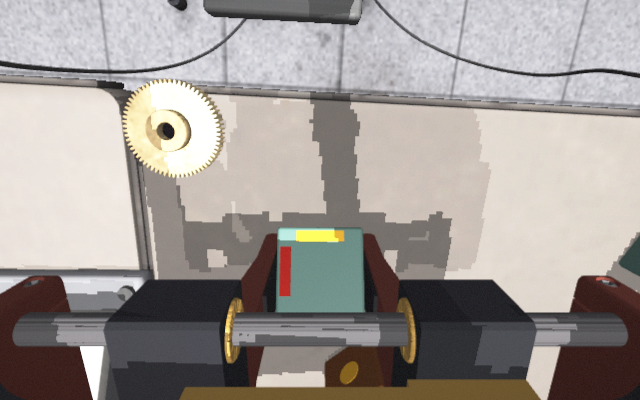

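Emit:
jog_arm:
  plan: [0, 0, -2, 0, 35, 0, 0, -2, 0, 35, 0, 0, -2, 0, 35, 0, 0, 0, 0, 35]

```text
time_s: 23.18
position: [0.4323, 0.0994, -0.0224]
eef_rot: [-0.108, 1.57, -0.055]
ft_force: [1.2, -1.0, 3.1]
finger_gap: 0.454
```

Emit:
jog_arm:
  plan: [0, 0, 0, 0, 50, 0, 0, 0, 0, 58, 0, 0, 0, 0, 58]

```text
time_s: 23.43
position: [0.4313, 0.0995, -0.0231]
eef_rot: [3.107, 1.569, -3.124]
ft_force: [-0.0, -0.1, 0.3]
finger_gap: 0.641
```

```bash
python3 - <<'E'
from h import *
o,R,a=st();snap('wrist','w29.png')
E
```

```text
t 23.43 tcp mm [431.3  99.5 -23.1] jaw deg 93.0 xaxis [-0.002 -0.    -1.   ] F [-0.  -0.1  0.3] gap 56.4 j6 -1.47 tq [0.07 0.02 0.04]
```

View pics/w29.png

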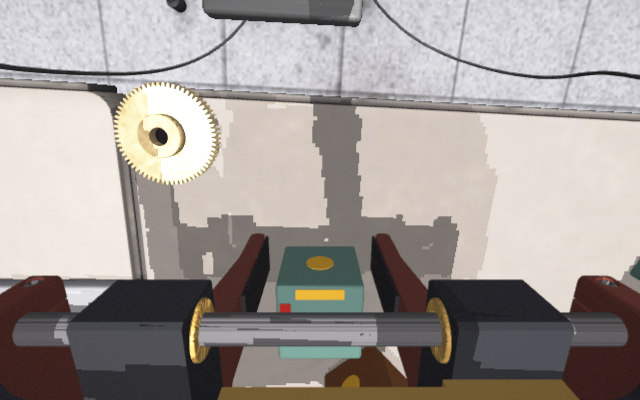

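The block stands upright again. I'll rise, turn the gripper a quarter and measure.

Emit:
jog_arm:
  plan: [0, 0, 30, 0, 60, 0, 0, 35, 0, 60, 0, 0, 20, -0.12, 60, 0, 0, 0, -0.12, 60, 0, 0, 0, -0.12, 60]

```text
time_s: 23.9
position: [0.4331, 0.0997, 0.0645]
eef_rot: [0.51, 1.568, 0.196]
ft_force: [0.7, 0.5, 0.7]
finger_gap: 0.682
```

Emit:
jog_arm:
  plan: [0, 0, 0, -0.12, 60, 0, 0, 0, -0.12, 60, 0, 0, 0, -0.12, 60, 0, 0, 0, -0.12, 60, 0, 0, 0, -0.12, 60]

```text
time_s: 24.32
position: [0.4318, 0.0995, 0.0622]
eef_rot: [-2.193, 1.57, -3.107]
ft_force: [-0.2, 0.2, -0.2]
finger_gap: 0.684
```

Emit:
jog_arm:
  plan: [0, 0, 0, -0.12, 60, 0, 0, 0, -0.12, 60, 0, 0, 0, -0.12, 60, 0, 0, 0, -0.12, 60, 0, 0, 0, -0.12, 60]

```text
time_s: 24.73
position: [0.4318, 0.0995, 0.0622]
eef_rot: [-1.577, 1.57, -3.091]
ft_force: [0.4, 0.5, -0.1]
finger_gap: 0.691
```

```bash
cat >> h.py <<'E'
def tblk(n,x0,y0,f=None):
    T=np.array(env.calibration(n)['extrinsics']); p,d=env.snapshot(n)
    if f: cv2.imwrite('pics/'+f,p)
    W=cloud(n,d,T); h=cv2.cvtColor(p,cv2.COLOR_BGR2HSV); teal=(abs(h[...,0].astype(int)-80)<16)&(h[...,1]>40)
    q=(d>0)&(abs(W[...,0]-x0)<.05)&(abs(W[...,1]-y0)<.05)&(abs(W[...,2]-.044)<.005)&teal
    Q=W[q]*1000; print(n,len(Q),Q.mean(0).round(1),cv2.minAreaRect(Q[:,:2].astype(np.float32)))
E
python3 - <<'E'
from h import *
o,R,a=st()
for n in('wrist','scene','side'): tblk(n,.437,.1,n+'30.png')
E
```

```text
t 24.73 tcp mm [431.8  99.5  62.2] jaw deg 3.28 xaxis [-0.001 -0.    -1.   ] F [ 0.4  0.5 -0.1] gap 60.8 j6 0.09 tq [-0.08  0.13 -0.06]
wrist 2537 [453.4 105.   44.5] ((452.12469482421875, 101.64863586425781), (39.79348373413086, 39.98392868041992), 2.979024887084961)
scene 91 [451.9  97.3  44.2] ((448.22869873046875, 95.45378875732422), (36.456302642822266, 36.01514434814453), 3.2488338947296143)
side 99 [452.3  97.8  42.5] ((448.4210510253906, 95.92235565185547), (36.237213134765625, 35.916988372802734), 3.7575747966766357)
```

View pics/wrist30.png

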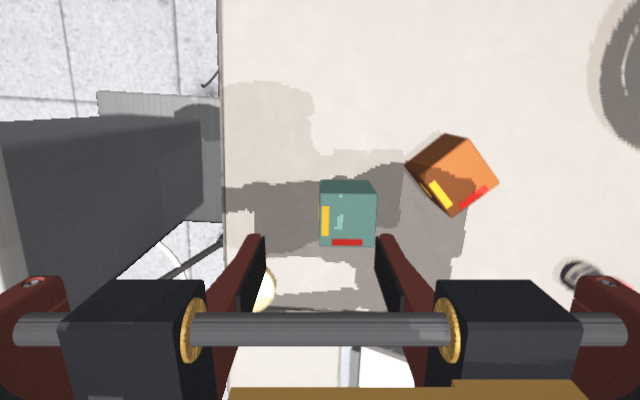

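The block is at (452,100) with yaw 3°. I'll use a narrow 50 mm opening to stay clear of the brown block.

Emit:
jog_arm:
  plan: [20, 0, 0, -0.004, 50, 0, 0, -15, 0, 50, 0, 0, -10, 0, 50, 0, 0, -10, 0, 50, 0, 0, 0, 0, 50]

```text
time_s: 25.3
position: [0.4501, 0.0992, 0.0246]
eef_rot: [-1.49, 1.566, -3.0]
ft_force: [-1.5, 0.3, -0.8]
finger_gap: 0.569
```

```bash
python3 - <<'E'
from h import *
o,R,a=st()
tblk('wrist',.45,.1,'w31.png')
E
```

```text
t 25.3 tcp mm [450.1  99.2  24.6] jaw deg 3.48 xaxis [-0.005 -0.001 -1.   ] F [-1.5  0.3 -0.8] gap 50.1 j6 0.08 tq [-0.04  0.06  0.01]
wrist 3616 [453.4 104.9  44.5] ((452.1574401855469, 101.57882690429688), (39.633384704589844, 40.28171920776367), 2.8351335525512695)
```

View pics/w31.png

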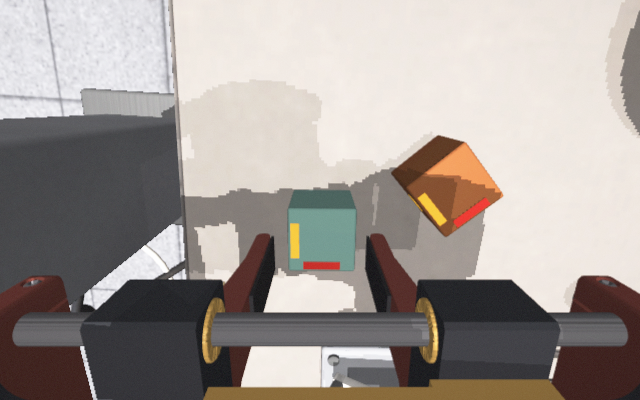

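Emit:
jog_arm:
  plan: [0, 0, -18, -0.008, 50, 0, 0, -16, 0, 50, 0, 0, -11, 0, 50, 0, 0, 0, 0, 35, 0, 0, 0, 0, 35]
  squeeze: 10

```text
time_s: 25.77
position: [0.4517, 0.0994, -0.0174]
eef_rot: [-1.46, 1.57, -2.979]
ft_force: [-0.3, 0.9, -0.3]
finger_gap: 0.457
```

Emit:
jog_arm:
  plan: [0, 0, 0, 0, 35, 0, 0, 15, 0, 35, 0, 0, 30, 0, 35, 0, 0, 40, 0.1, 35, 0, 0, 30, 0.12, 35]

```text
time_s: 26.18
position: [0.4524, 0.0995, 0.1009]
eef_rot: [1.447, 1.569, 0.151]
ft_force: [0.7, 0.4, -1.7]
finger_gap: 0.458
```

```bash
python3 - <<'E'
from h import *
o,R,a=st()
E
```

```text
t 26.18 tcp mm [452.4  99.5 100.9] jaw deg 15.79 xaxis [ 0.002  0.    -1.   ] F [ 0.7  0.4 -1.7] gap 40.3 j6 -0.13 tq [ 0.02 -0.05  0.05]
```

Emit:
jog_arm:
  plan: [0, 0, 0, 0.12, 35, 0, 0, 0, 0.12, 35, 4, -17, 0, 0.12, 35, 8, -30, 0, 0.12, 35, 8, -34, 0, 0.12, 35]

```text
time_s: 26.6
position: [0.4721, 0.0205, 0.0988]
eef_rot: [0.871, 1.569, 0.173]
ft_force: [1.0, 0.3, -2.1]
finger_gap: 0.455
```

Emit:
jog_arm:
  plan: [8, -34, 0, 0.12, 35, 8, -34, 0, 0.12, 35, 5, -21, 0, 0.12, 35, 0, 0, 0, 0.12, 35, 0, 0, 0, 0.12, 35]

```text
time_s: 27.02
position: [0.4925, -0.068, 0.0983]
eef_rot: [-0.246, 1.57, -0.357]
ft_force: [-0.0, 0.3, -2.7]
finger_gap: 0.458
```

Emit:
jog_arm:
  plan: [0, 0, -15, 0.12, 35, 0, 0, -20, 0.02, 35, 0, 0, -15, 0, 35, 0, 0, 0, 0, 35]
  squeeze: 4

```text
time_s: 27.35
position: [0.4904, -0.0661, 0.0447]
eef_rot: [2.909, 1.566, 2.935]
ft_force: [-0.5, -0.7, -2.4]
finger_gap: 0.459
```

```bash
python3 - <<'E'
from h import *
o,R,a=st();snap('wrist','w32.png')
E
```

```text
t 27.35 tcp mm [490.4 -66.1  44.7] jaw deg 91.46 xaxis [-0.005  0.001 -1.   ] F [-0.5 -0.7 -2.4] gap 40.4 j6 -1.8 tq [0.01 0.06 0.03]
```

View pics/w32.png

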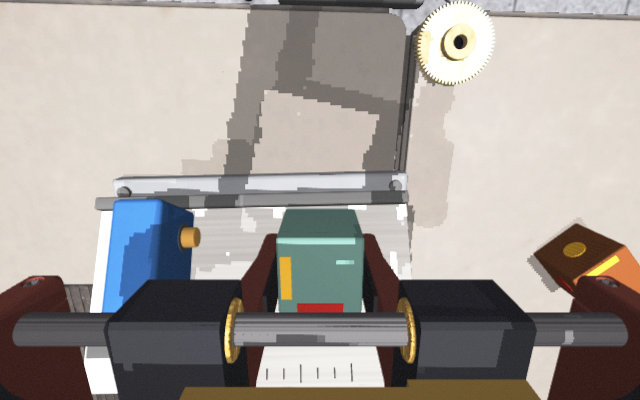

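The yellow face points toward the stop. I'll trim the yaw and lower it with a light grip.

Emit:
jog_arm:
  plan: [1, -4, -3, 0.02, 35, 0, 0, -3, 0, 35, 0, 0, -2, 0, 35, 0, 0, -2, 0, 35, 0, 0, -2, 0, 35]
  squeeze: 3

```text
time_s: 27.82
position: [0.4936, -0.0705, 0.0369]
eef_rot: [-0.415, 1.569, -0.37]
ft_force: [-2.4, -0.5, 2.8]
finger_gap: 0.453
```

Emit:
jog_arm:
  plan: [0, 0, -1, 0, 35, 0, 0, 0, 0, 35]

```text
time_s: 27.98
position: [0.4933, -0.0705, 0.035]
eef_rot: [-0.842, 1.57, -0.797]
ft_force: [-1.9, -0.3, 1.5]
finger_gap: 0.459
```

```bash
python3 - <<'E'
from h import *
o,R,a=st();blk('wrist','w33.png')
E
```

```text
t 27.98 tcp mm [493.3 -70.5  35. ] jaw deg 92.6 xaxis [ 0. -0. -1.] F [-1.9 -0.3  1.5] gap 40.4 j6 -1.83 tq [-0.19  0.33  0.01]
wrist top n 3626 mean [41.9 42.3 45.4] rect [35.8 40.7 41.1 42.5 89.9] pct [[15.3, 20.8, 40.2], [56.6, 60.2, 48.9]]
  top normal in bed [ 0.092 -0.012  0.996]
```

View pics/w33.png

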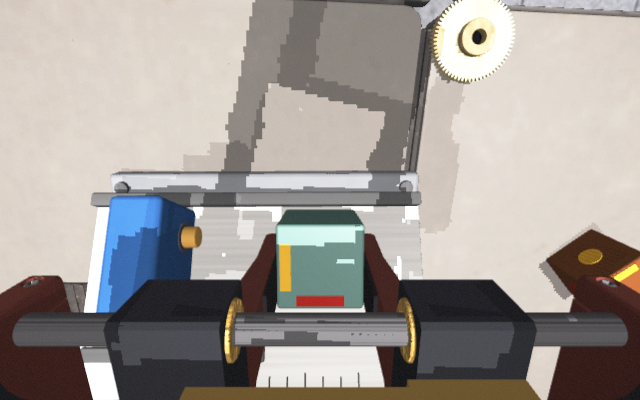

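Still tilted by several degrees, so I'll lower further and shift slightly uphill.

Emit:
jog_arm:
  plan: [0.5, 0, -1.5, 0, 35, 1, 0, -1.5, 0, 35, 1, 0, -1, 0, 35, 0, 0, 0, 0, 35]

```text
time_s: 28.37
position: [0.4957, -0.0704, 0.0302]
eef_rot: [3.006, 1.57, 3.051]
ft_force: [-2.2, -0.9, -0.0]
finger_gap: 0.455
```

```bash
python3 - <<'E'
from h import *
o,R,a=st();blk('wrist','w34.png')
E
```

```text
t 28.37 tcp mm [495.7 -70.4  30.2] jaw deg 92.6 xaxis [-0.  0. -1.] F [-2.2 -0.9 -0. ] gap 40.1 j6 -1.83 tq [-0.06  0.28 -0.08]
wrist top n 3707 mean [38.2 42.7 45.2] rect [32.  40.7 41.  38.8 89.9] pct [[20.3, 20.9, 41.8], [51.3, 60.2, 48.5]]
  top normal in bed [ 0.189 -0.001  0.982]
```

View pics/w34.png

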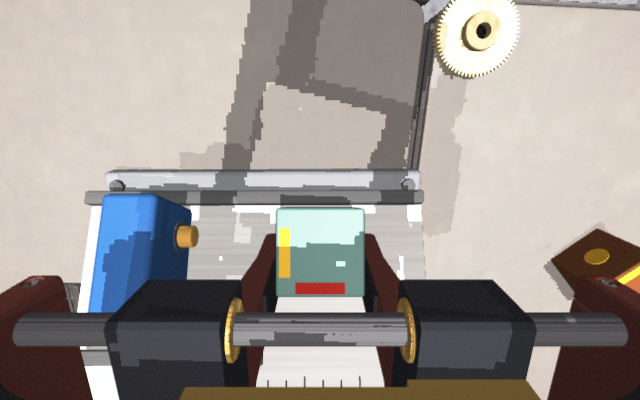

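Emit:
jog_arm:
  plan: [1, 0, -1.5, 0, 35, 1, 0, -1.5, 0, 35, 1, 0, -1, 0, 35, 0, 0, 0, 0, 35]

```text
time_s: 28.75
position: [0.4987, -0.0702, 0.026]
eef_rot: [2.574, 1.57, 2.62]
ft_force: [-0.8, -0.2, -0.8]
finger_gap: 0.457
```

```bash
python3 - <<'E'
from h import *
o,R,a=st();blk('wrist','w35.png')
E
```

```text
t 28.75 tcp mm [498.7 -70.2  26. ] jaw deg 92.61 xaxis [-0.001  0.    -1.   ] F [-0.8 -0.2 -0.8] gap 40.2 j6 -1.82 tq [ 0.03  0.21 -0.  ]
wrist top n 5907 mean [23.7 41.6 44.3] rect [29.2 40.1 47.8 40.2  0.5] pct [[5.9, 20.9, 42.4], [44.8, 59.8, 46.0]]
  top normal in bed [ 0.04  -0.002  0.999]
```

Emit:
jog_arm:
  plan: [0, 0, -1, 0, 35, 0, 0, 0, 0, 50, 0, 0, 0, 0, 56, 0, 0, 0, 0, 56]

```text
time_s: 29.13
position: [0.4992, -0.0704, 0.0259]
eef_rot: [-0.148, 1.57, -0.102]
ft_force: [-0.3, 0.3, 0.1]
finger_gap: 0.623
```

```bash
python3 - <<'E'
from h import *
o,R,a=st();blk('wrist','w36.png')
E
```

```text
t 29.13 tcp mm [499.2 -70.4  25.9] jaw deg 92.61 xaxis [ 0.001 -0.    -1.   ] F [-0.3  0.3  0.1] gap 54.8 j6 -1.82 tq [ 0.01 -0.02 -0.01]
wrist top n 6414 mean [20.8 41.8 43.5] rect [28.5 38.8 54.8 55.1  2.8] pct [[2.6, 21.1, 42.0], [41.7, 59.7, 45.0]]
  top normal in bed [ 0.001 -0.002  1.   ]
```

View pics/w36.png

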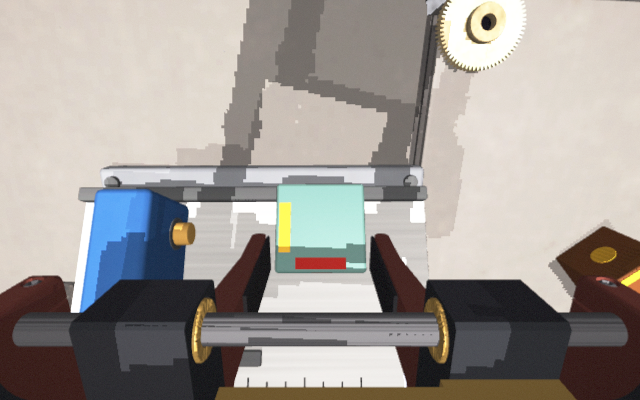

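The block is flat, on the ledge, with the yellow face toward the stop. I'll set up the flat-sided pusher again.

Emit:
jog_arm:
  plan: [0, 0, 25, 0, 56, 0, 0, 30, 0, 56, -8, 18, 5, -0.12, 0, -8, 19, 0, -0.12, 0, -1, 0, 0, -0.12, 0]

```text
time_s: 29.6
position: [0.4819, -0.0312, 0.0871]
eef_rot: [0.729, 1.568, 0.41]
ft_force: [-0.8, 0.1, -1.5]
finger_gap: 0.449
```

Emit:
jog_arm:
  plan: [0, 0, 0, -0.12, 0, 0, 0, 0, -0.12, 0, 0, 0, 0, -0.12, 0, 0, 0, 0, -0.12, 0, 0, 0, 0, -0.12, 0]

```text
time_s: 30.02
position: [0.482, -0.0334, 0.0859]
eef_rot: [0.8, 1.57, -0.12]
ft_force: [0.3, 0.1, 1.3]
finger_gap: 0.067
```

Emit:
jog_arm:
  plan: [0, 0, 0, -0.12, 0, 0, 0, 0, -0.12, 0, 0, 0, 0, -0.12, 0, 0, 0, 0, -0.12, 0, 0, 0, 0, -0.12, 0]

```text
time_s: 30.43
position: [0.482, -0.0334, 0.0858]
eef_rot: [1.421, 1.57, -0.099]
ft_force: [-0.0, 0.3, -0.1]
finger_gap: 0.003
```

```bash
python3 - <<'E'
from h import *
o,R,a=st();print(tobed(o['position']+[0,0,.052]))
for n in('scene','side'): blk(n)
E
```

```text
t 30.43 tcp mm [482.  -33.4  85.8] jaw deg 2.88 xaxis [ 0.001 -0.    -1.   ] F [-0.   0.3 -0.1] gap 0.3 j6 -0.19 tq [-0.06  0.06  0.02]
[54.35918369 77.2871912  83.8317707 ]
scene top n 189 mean [15.3 40.1 43.8] rect [18.9 38.2 36.5 40.4  2.2] pct [[0.8, 18.4, 40.8], [36.3, 55.8, 46.6]]
  top normal in bed [ 0.006 -0.013  1.   ]
side top n 191 mean [15.5 39.2 42.6] rect [19.4 37.3 37.9 40.9  0.3] pct [[0.5, 17.8, 39.6], [37.5, 56.7, 45.1]]
  top normal in bed [-0.005 -0.014  1.   ]
```

Emit:
jog_arm:
  plan: [0, 0, -22, 0, 0, 0, 0, -22, 0, 0, 0, 0, -15, 0, 0, 0, 0, -6, 0, 0, 0, 0, 0, 0, 0]

```text
time_s: 30.95
position: [0.4807, -0.0332, 0.019]
eef_rot: [-1.773, 1.568, 2.998]
ft_force: [0.4, 0.8, 0.1]
finger_gap: 0.007
```

Emit:
jog_arm:
  plan: [0.2, -5, 0, 0, 0, 0.3, -7, 0, 0, 0, 0.4, -9, 0, 0, 0, 0.5, -10, 0, 0, 0, 0.4, -9, 0, 0, 0]

```text
time_s: 31.37
position: [0.4844, -0.0744, 0.0219]
eef_rot: [1.637, 1.569, 0.122]
ft_force: [0.5, 2.6, 3.1]
finger_gap: 0.004
```

Emit:
jog_arm:
  plan: [0.2, -5, 0, 0, 0, 0.1, -3, 0, 0, 0, 0, 0, 0, 0, 0]

```text
time_s: 31.62
position: [0.484, -0.0825, 0.0208]
eef_rot: [0.279, 1.57, -1.236]
ft_force: [0.3, -0.5, 0.0]
finger_gap: 0.003
```

```bash
python3 - <<'E'
from h import *
o,R,a=st();print(tobed(o['position']+[0,0,.052]))
for n in('scene','side'):
    p,B=blk(n); cv2.imwrite('pics/%s37.png'%n,cv2.resize(p[210:300,310:410] if n=='scene' else p[220:300,315:405],None,fx=6,fy=6,interpolation=cv2.INTER_CUBIC))
E
```

```text
t 31.62 tcp mm [484.  -82.5  20.8] jaw deg 3.16 xaxis [ 0.    -0.001 -1.   ] F [ 0.3 -0.5  0. ] gap 0.3 j6 -0.29 tq [-0.04  0.06  0.01]
[23.53594703 28.12852437 26.57107495]
scene top n 211 mean [15.2 -1.9 43.5] rect [19.  -5.4 40.5 36.2 89.7] pct [[0.9, -24.5, 39.6], [35.7, 14.8, 47.1]]
  top normal in bed [ 0.004 -0.01   1.   ]
side top n 220 mean [16.  -3.3 42.5] rect [19.5 -5.2 38.  41.1  0.1] pct [[0.7, -24.7, 39.6], [36.2, 15.0, 44.9]]
  top normal in bed [-0.002 -0.02   1.   ]
```

View pics/scene37.png

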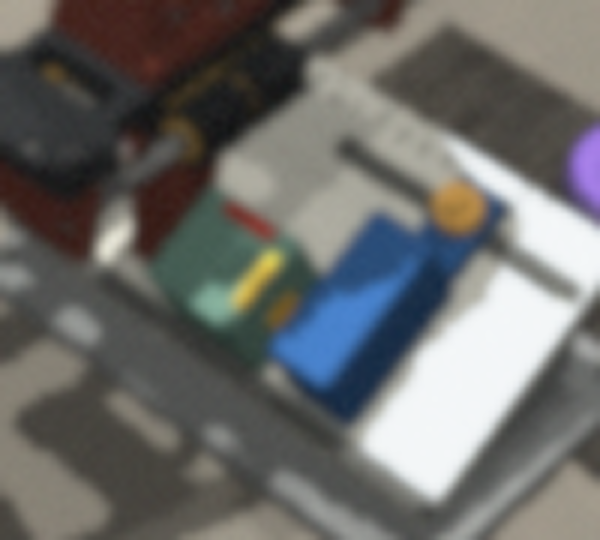

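Emit:
jog_arm:
  plan: [0.1, -2, 0, -0.006, 0, 0.1, -2, 0, 0, 0, 0.1, -2, 0, 0, 0, 0.1, -2, 0, 0, 0, 0.1, -1.5, 0, 0, 0]

```text
time_s: 32.13
position: [0.484, -0.0903, 0.0204]
eef_rot: [-2.609, 1.569, 2.154]
ft_force: [-1.2, 4.7, -0.7]
finger_gap: 0.003
```

Emit:
jog_arm:
  plan: [0.1, -1.5, 0, 0, 0, 0.1, -1.5, 0, 0, 0, 0, 0, 0, 0, 0]

```text
time_s: 32.38
position: [0.4842, -0.0932, 0.0204]
eef_rot: [-2.628, 1.569, 2.135]
ft_force: [-1.5, 5.2, -0.2]
finger_gap: 0.006
```

Emit:
jog_arm:
  plan: [0.1, -1.2, 0, 0, 0, 0, 0, 0, 0, 0]

```text
time_s: 32.55
position: [0.4842, -0.0941, 0.0204]
eef_rot: [-2.664, 1.568, 2.099]
ft_force: [-2.2, 7.1, 0.7]
finger_gap: 0.005
```

Emit:
jog_arm:
  plan: [0.1, -1.2, 0, 0, 0, 0, 0, 0, 0, 0]

```text
time_s: 32.72
position: [0.4843, -0.0951, 0.0204]
eef_rot: [-2.7, 1.568, 2.064]
ft_force: [-1.4, 6.7, 0.6]
finger_gap: 0.004
```

Emit:
jog_arm:
  plan: [0, -1, 0, 0, 0, 0, 0, 0, 0, 0]

```text
time_s: 32.88
position: [0.4843, -0.0956, 0.0204]
eef_rot: [-2.811, 1.567, 1.953]
ft_force: [-2.2, 7.9, 1.4]
finger_gap: 0.006
```

Emit:
jog_arm:
  plan: [0, -1, 0, 0, 0, 0, 0, 0, 0, 0]

```text
time_s: 33.05
position: [0.4843, -0.0955, 0.0204]
eef_rot: [-2.924, 1.565, 1.84]
ft_force: [-2.9, 12.1, 2.3]
finger_gap: 0.006
```

Emit:
jog_arm:
  plan: [0, -1, 0, 0, 0, 0, 0, 0, 0, 0]

```text
time_s: 33.22
position: [0.4842, -0.0954, 0.0204]
eef_rot: [-2.969, 1.563, 1.796]
ft_force: [-3.3, 16.5, 2.7]
finger_gap: 0.009
```

Emit:
jog_arm:
  plan: [0, -1, 0, 0, 0, 0, 0, 0, 0, 0, 0, 0, 0, 0, 0]

```text
time_s: 33.47
position: [0.4842, -0.0954, 0.0204]
eef_rot: [-2.996, 1.562, 1.77]
ft_force: [-3.9, 20.0, 3.3]
finger_gap: 0.011
```

```bash
python3 - <<'E'
from h import *
o,R,a=st();print(tobed(o['position']+[0,0,.052]))
for n in('scene','side'):
    p,B=blk(n); cv2.imwrite('pics/%s38.png'%n,cv2.resize(p[210:300,310:410] if n=='scene' else p[220:300,315:405],None,fx=6,fy=6,interpolation=cv2.INTER_CUBIC))
E
```

```text
t 33.47 tcp mm [484.2 -95.4  20.4] jaw deg 3.04 xaxis [-0.002  0.009 -1.   ] F [-3.9 20.   3.3] gap 0.9 j6 -0.32 tq [2.88 0.57 0.01]
[23.0304816  15.28069834 26.43100674]
scene top n 215 mean [ 15.5 -14.7  43.7] rect [ 18.3 -17.8  36.8  38.8   2.8] pct [[0.9, -36.6, 40.2], [36.4, 1.0, 46.6]]
  top normal in bed [-0.012 -0.003  1.   ]
side top n 216 mean [ 16.  -14.3  42.8] rect [ 19.4 -17.   38.   39.4   1. ] pct [[0.7, -36.3, 40.2], [37.2, 1.7, 44.9]]
  top normal in bed [-0.003  0.013  1.   ]
```

View pics/scene38.png

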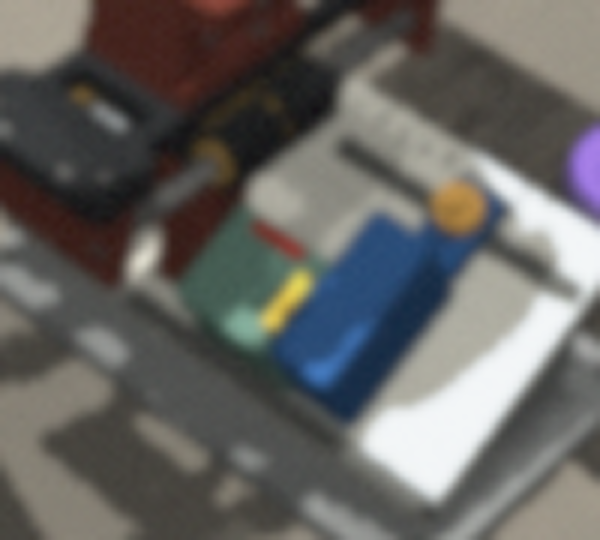

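This push stalled at the same position as the first (15.3 mm), with the block flush, so the plunger is home. I'm backing off and drawing it clear as before.

Emit:
jog_arm:
  plan: [-0.2, 4, 0, 0, 0, -0.1, 3, 0, 0, 0, -0.1, 3, 0, 0, 0, -0.1, 3, 0, 0, 0, -0.2, 4, 0, 0, 0]

```text
time_s: 33.98
position: [0.4844, -0.0839, 0.0208]
eef_rot: [0.434, 1.569, -1.087]
ft_force: [0.4, 0.2, -0.3]
finger_gap: -0.0
```

Emit:
jog_arm:
  plan: [0, 0, 30, 0, 0, 0, 0, 30, 0, 62, -2, -18, 6, 0, 62, -1, -18, 0, 0, 62, 0, 0, 0, 0, 62]
  squeeze: 6

```text
time_s: 34.4
position: [0.4817, -0.1222, 0.0882]
eef_rot: [0.673, 1.567, -0.85]
ft_force: [-0.3, 0.0, 0.3]
finger_gap: 0.267
```

Emit:
jog_arm:
  plan: [0, 0, 0, 0, 62, 0, 0, 0, 0, 62, 0, 0, -16, 0, 62, 0, 0, -15, 0, 62, 0, 0, -11, 0, 62]

```text
time_s: 34.82
position: [0.4806, -0.1184, 0.043]
eef_rot: [-1.991, 1.569, 2.772]
ft_force: [-0.0, 0.5, -0.9]
finger_gap: 0.651
```

```bash
python3 - <<'E'
from h import *
o,R,a=st();print(tobed(o['position']+[0,0,.052]))
p,B=blk('wrist','w39.png')
E
```

```text
t 34.82 tcp mm [ 480.6 -118.4   43. ] jaw deg 2.92 xaxis [-0.001  0.001 -1.   ] F [-0.   0.5 -0.9] gap 57.3 j6 -0.36 tq [-0.05  0.08 -0.02]
[29.45151555 -7.56780438 48.5278166 ]
wrist top n 4092 mean [23.3 -4.  43.1] rect [29.7 -7.3 39.8 66.4 89.5] pct [[3.4, -26.0, 39.4], [42.3, 12.1, 44.6]]
  top normal in bed [0.017 0.013 1.   ]
```

View pics/w39.png

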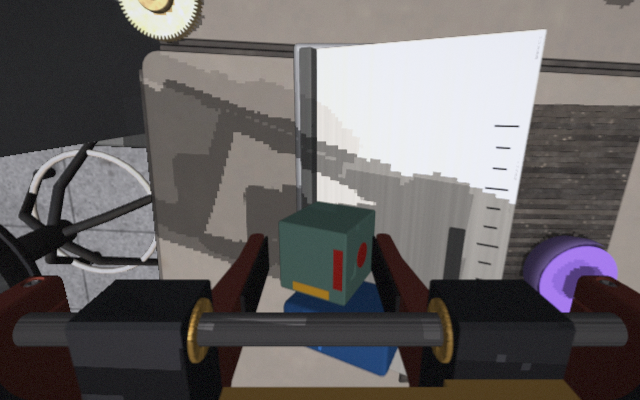

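Emit:
jog_arm:
  plan: [0, 0, -2, 0, 55, 0, 0, 0, 0, 42, 0, 0, 0, 0, 30, 0, 0, 0, 0, 30, 0, 0, 0, 0, 30]

```text
time_s: 35.28
position: [0.4811, -0.119, 0.0433]
eef_rot: [2.639, 1.57, 1.118]
ft_force: [-1.6, 2.9, 1.4]
finger_gap: 0.514
```

Emit:
jog_arm:
  plan: [-0.1, 3, 0, 0, 30, -0.2, 5, 0, 0, 30, -0.3, 6, 0, 0, 30, -0.3, 6, 0, 0, 30, 0, 0, 0, 0, 30]

```text
time_s: 35.7
position: [0.4802, -0.0984, 0.0432]
eef_rot: [1.324, 1.57, -0.195]
ft_force: [-3.0, 0.3, 4.3]
finger_gap: 0.517
```

```bash
python3 - <<'E'
from h import *
o,R,a=st()
p,B=blk('wrist','w40.png')
E
```

```text
t 35.7 tcp mm [480.2 -98.4  43.2] jaw deg 2.92 xaxis [ 0. -0. -1.] F [-3.   0.3  4.3] gap 45.5 j6 -0.32 tq [-0.09  0.68 -0.01]
wrist top n 4195 mean [23.4 16.5 43.1] rect [29.3 13.2 54.9 40.1  0.5] pct [[3.3, -5.5, 39.4], [42.5, 32.9, 44.6]]
  top normal in bed [0.018 0.012 1.   ]
```

View pics/w40.png

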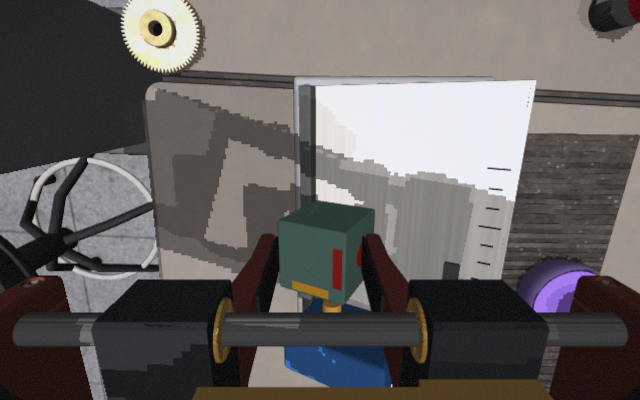

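The block is drawn to y of about 13 and sits 20 mm clear of the plunger, which is out. I'll release and lift away.

Emit:
jog_arm:
  plan: [0, 0, 0, 0, 48, 0, 0, 0, 0, 62, 0, 0, 0, 0, 62, 0, 0, 0, 0, 62, 0, 0, 15, 0, 62]

```text
time_s: 36.17
position: [0.4784, -0.0987, 0.0543]
eef_rot: [-1.947, 1.565, 2.816]
ft_force: [-0.3, 0.9, 0.3]
finger_gap: 0.705
```

Emit:
jog_arm:
  plan: [0, 0, 30, 0, 62, 0, 5, 30, 0, 62, 0, 30, 20, 0, 62, 0, 40, 0, 0, 62, 0, 40, 0, 0, 62]

```text
time_s: 36.58
position: [0.4811, 0.0163, 0.1396]
eef_rot: [1.567, 1.567, 0.044]
ft_force: [0.5, 0.3, -0.8]
finger_gap: 0.702
```

Emit:
jog_arm:
  plan: [0, 40, 0, 0, 62, 0, 30, 0, 0, 62, 0, 0, 0, 0, 62, 0, 0, 0, 0, 62]

```text
time_s: 36.92
position: [0.48, 0.0869, 0.1373]
eef_rot: [-1.272, 1.57, -2.79]
ft_force: [1.0, -0.5, 0.5]
finger_gap: 0.707
```

```bash
python3 - <<'E'
from h import *
o,R,a=st()
for n in('scene','side'):
    p,B=blk(n,n+'41.png')
    for t in('lamp','gear','jar'): print(n,t,[np.round(toW(n,r['at']),3).tolist() for r in env.place_of(n,t)[:2]])
    cv2.imwrite('pics/%s41z.png'%n,cv2.resize(p[200:310,300:440],None,fx=4,fy=4,interpolation=cv2.INTER_CUBIC))
E
```

```text
t 36.92 tcp mm [480.   86.9 137.3] jaw deg 3.07 xaxis [-0. -0. -1.] F [ 1.  -0.5  0.5] gap 62.2 j6 0.06 tq [-0.06  0.05 -0.02]
scene top n 202 mean [15.6 12.2 43.8] rect [19.   9.7 36.3 39.5  0.4] pct [[1.1, -9.3, 39.9], [36.1, 28.3, 46.7]]
  top normal in bed [ 0.005 -0.018  1.   ]
scene lamp [[0.674, -0.157, 0.004], [0.484, -0.12, 0.062]]
scene gear [[0.37, 0.018, 0.002]]
scene jar [[0.659, 0.046, 0.0]]
side top n 218 mean [16.4 12.2 42.6] rect [19.1 10.7 37.1 40.2  0.5] pct [[0.7, -8.9, 39.5], [37.0, 29.9, 44.9]]
  top normal in bed [-0.005 -0.014  1.   ]
side lamp [[0.665, -0.155, -0.0]]
side gear [[0.371, 0.021, 0.002], [0.484, -0.153, 0.057]]
side jar [[0.66, 0.048, 0.001]]
```

View pics/scene41z.png

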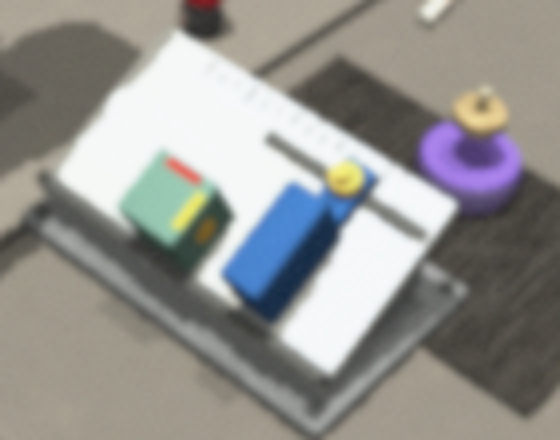

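View pics/side41.png

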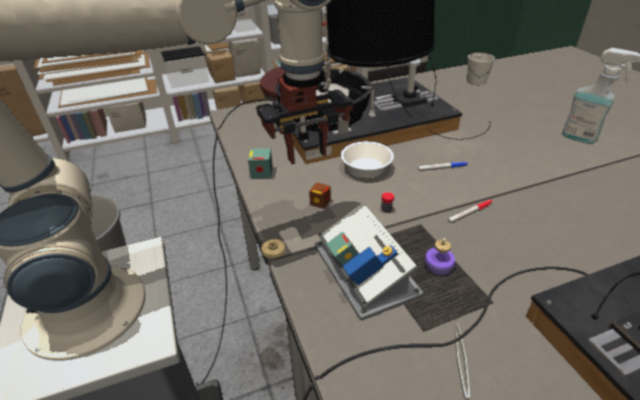

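The block lies flat against the ledge with its yellow face toward the stop and clear of the plunger. The lamp, gear and jar have not moved, so I'm handing the job in.

```bash
python3 -c "
from station import env
print(env.job_done())"
```

```text
the job is handed in; nothing more can be done
None
```

I gauged the small teal block on both faces, red first and then yellow, and handed the job in after about 37 s of the 72 s allowed. I could not read the plunger directly. I judged it home because the tool stalled at the same point on both pushes (bed y 15.3 mm). The measured force rose to 20 N each time, against the 40 N limit, and the block's top edge lined up with the stop face.

- **Red face:** I pushed the block with the flat side of the shut fingers. The plunger sprang it back, and I then drew it clear.
- **Quarter turn:** the tool always points down, so I stood the block upright on the table, regripped it on its other faces and set it back on the bed.
- **Yellow face:** I pushed it home the same way, then drew it back and released it.

**Last checks:**
- The block lies flat within the 1° camera noise, against the ledge and centred at bed y of about 11–13 mm. That is roughly 20 mm clear of the plunger, which the wrist view showed sprung out.
- The lamp, gear and jar were within measuring error of where they started, and the gripper was well away.

**What went wrong or disagreed along the way:**
- **TCP offset:** the real fingertips sat about 33 mm above the reported TCP, so the first grasp closed above the block. I corrected for this afterwards.
- **First placing:** the block caught on the ledge, so I lifted it and set it down again.
- **First push:** I began with the tapered backs of the fingers, which leaned the block about 1.7°. I stopped about 16 mm short of the stop and changed to the flat side.
- **First draw-back:** the grip slipped part-way, but the block was already clear of the plunger. The tool read about 20 N then, which was the gripper on the block and not on the stop.

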